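Unpack the sample case at the science stall

ROBOT

A 6-joint arm with a two-finger parallel gripper is mounted at the origin on the work surface. World frame = base frame: x ahead of the robot, y to its left, z up, the work surface at z = 0. Lengths are in m, angles in rad, forces in N, time in s.
With the tool pointing down it reaches from about 0.325 to 0.9 m from the base axis. Payload 3.5 kg.
Tool frame: the origin (TCP) lies at the very end of the fingers, on their centre line; the grasp point (between the pads) lies 19 mm behind it; z points along the fingers, y is the line along which they close (so a half turn about z gives the same grasp; the last joint's range is limited). The gripper opens to 85 mm and grips with 20 to 120 N. Pads are 22 mm wide; open, the fingers measure 114 mm over their backs; the gripper's body (76 mm by 85 mm) begins 54 mm behind the grasp point. The pads swing forward as they close: fully open they stand 13 mm farther back than shut.
Start: joints at [-1.296, 0.276, -0.026, 1.268, 0, 1.467], TCP at [0.231, -0.581, 0.231] pointing down, gripper open.
Joint ranges: [-3.12, 3.12], [-0.85, 1.88], [-1.08, 1.24], [-1.95, 2.15], [-1.57, 1.53], [-3.14, 3.14]. Speed limits (rad/s): [2.57, 2.57, 3.14, 3.14, 3.14, 3.14].

INTERFACE

Orientations are given as a unit quaternion [w, x, y, z].
In Python, from station import bot gives the robot as it stands.
- The arm moves only by the shell command python3 -m inch 'ROWS' [FORCE]. ROWS is JSON, a list of rows, each an object of numbers: "wx", "wy", "wz": the turn, a rotation vector about the tool's x, y, z in units of 10 degrees (1.0 is 10 degrees); "tx", "ty", "tz": the shift along the tool's x, y, z in units of 30 mm (1.0 is 30 mm); "gripper": the opening, from 0 (shut) to 1 (fully open). A call has 1 to 8 rows; each row is the pose to reach, as a shift and turn from the pose commanded when the call began, along the tool's axes at that moment; what a row does not reach only later rows make up. A row lasts 1/8 s, in which the tool goes at most 62.5 mm and 10.7 degrees, less where a joint would pass 70% of its speed; a pose out of reach is approached as far as the arm can. A call with a gripper value outside its range is refused whole. The fingers move at their own pace and stop on an object; FORCE is the grip in N (left out, the last holds). Time passes only in rows, so rows that repeat a pose let the fingers close. It gives the time, the measured TCP pose, the force, the opening and the grip force at its end, in the units of the state.
- bot.sense(): the state, without advancing time (a new reading comes with each control period).
- bot.camera(name): name is "side" or "top"; returns a dict with "color" (420x560x3 uint8, red, green, blue), "z_map" (420x560 float32, m along the optical axis (not along the pixel's ray), 0 where there is no reading), "mtx" (3x3 intrinsics, pixels), "D" ([k1, k2, p1, p2, k3] as OpenCV has them; the pictures are not rectified), "eye" and "rotation" of the camera in the world. Camera axes: x right, y up, looking along -z (the intrinsics and any distortion apply to the point x, -y, -z); pixel columns grow to the right and rows downward; lengths in m; the calibration is good to about 2 mm. A picture is of the moment at which its call begins.
- bot.close_job(): hands the job in; it is judged then, once.
The state is a dict: "t": time; "joint_positions": joint angles; "qd": joint speeds; "tau": joint torques, N m; "ee_pos": TCP position; "tcp_rot": TCP orientation; "wrist_force": force on the tool from outside, world axes, zero at the start; "ft_torque": the same for the moment, N m; "finger_gap": opening from 0.0 (shut) to 1.0 (fully open); "grip_force": force on a finger pad.
Only numpy, scipy, OpenCV 4.12 (cv2) and the standard library are available. Lean on these libraries where they do the work, as an engineer would, in place of code of your own. Each camera call takes 0.05 s, during which the arm holds its last target. There are 200 camera calls.

TASK

Open the sample case by swinging its lid right over until it stays open by itself, take out all the sample pots and stand them upright in the wooden display tray, one to a compartment. Put the stand magnifier in the emptied case and shut the lid, pressing it down until it snaps fully home; leave the other things on the table where they are.

Things in the scene. Friction and masses are not known exactly. Their poses are not given: they have to be found in the camera images.
- case: grey plastic sample case, open box 150 (x) x 230 (y) x 75 mm high, walls 4 mm, inner floor 4 mm above the table; it does not move on the table. Origin: centre of its underside, on the table; x points from the front (grip bar and catch) to the hinge side, z up. Lid hinged along the top of the +x wall
- lid (a joint): angle of the white lid in rad: 0 fully shut, 1.85 fully open (stop, leaning back). No spring: it falls back (slowly, the hinge is damped) if left below its balance point at about 1.57 and falls open beyond it. Near shut it meets a snap catch at the middle of the front: let fall, it stops ajar at about 0.10 (front edge some 15 mm up); about 8 N down on the grip bar snaps it to 0, and about as much up, plus 1.5 N of weight, frees it. 250 g
- lid_bar (a point): middle of the lid's steel grip bar: round, 14 mm in diameter, 36 mm long along the case's y axis, ends free, held by a 24 mm wide black tongue 35 mm in front of the lid's front edge, so it can be pinched by its two ends and the lid turns in the grip. 185 mm from the hinge line. With the lid shut it is 78.5 mm above the table and 110 mm from the case's origin towards its -x; with the lid open it is the topmost part. Its axes turn with the lid
- lid_hinge (a point): point on the hinge line, at the middle of the case's far (+x) rim, 75.5 mm above the table; y axis along the hinge. The lid turns about that axis: the bar goes up and over towards the case's +x
- tray: plywood display tray 136 (x) x 200 (y) x 20 mm high, fixed on the table, walls and dividers 4 mm, all 20 mm high, floor 4 mm above the table; one divider across x and two across y make 2 x 3 compartments, about 62 mm square, centres at x = -33 and +33 mm, y = -65, 0 and +65 mm. Origin: centre of its underside
- magnifier: stand magnifier: plain squat white cylinder 42 mm in diameter, 45 mm high, with a steel band and a dark glass lens in its flat top, about 70 g. Origin: centre of its underside. It stands on the table beside the tray, some 130 mm from the tray's origin towards the tray's +x
- pot0: sample pot: clear round jar with a smaller blue screw cap, 60 mm high; the jar is 40 mm in diameter up to 34 mm, the cap 26 mm in diameter from 39 to 60 mm above the underside; 60 g or so. All pots are alike; 3 to 5 of the six are present. Origin: centre of the underside, z up through the cap. At the start it stands upright on the floor of the case, neighbours about 58 mm (case x) or 65 mm (case y) apart
- pot1: sample pot: clear round jar with a smaller blue screw cap, 60 mm high; the jar is 40 mm in diameter up to 34 mm, the cap 26 mm in diameter from 39 to 60 mm above the underside; 60 g or so. All pots are alike; 3 to 5 of the six are present. Origin: centre of the underside, z up through the cap. At the start it stands upright on the floor of the case, neighbours about 58 mm (case x) or 65 mm (case y) apart
- pot2: sample pot: clear round jar with a smaller blue screw cap, 60 mm high; the jar is 40 mm in diameter up to 34 mm, the cap 26 mm in diameter from 39 to 60 mm above the underside; 60 g or so. All pots are alike; 3 to 5 of the six are present. Origin: centre of the underside, z up through the cap. At the start it stands upright on the floor of the case, neighbours about 58 mm (case x) or 65 mm (case y) apart
- pot3: sample pot: clear round jar with a smaller blue screw cap, 60 mm high; the jar is 40 mm in diameter up to 34 mm, the cap 26 mm in diameter from 39 to 60 mm above the underside; 60 g or so. All pots are alike; 3 to 5 of the six are present. Origin: centre of the underside, z up through the cap. At the start it stands upright on the floor of the case, neighbours about 58 mm (case x) or 65 mm (case y) apart
- pot4: sample pot: clear round jar with a smaller blue screw cap, 60 mm high; the jar is 40 mm in diameter up to 34 mm, the cap 26 mm in diameter from 39 to 60 mm above the underside; 60 g or so. All pots are alike; 3 to 5 of the six are present. Origin: centre of the underside, z up through the cap. At the start it stands upright on the floor of the case, neighbours about 58 mm (case x) or 65 mm (case y) apart
- pot5: sample pot: clear round jar with a smaller blue screw cap, 60 mm high; the jar is 40 mm in diameter up to 34 mm, the cap 26 mm in diameter from 39 to 60 mm above the underside; 60 g or so. All pots are alike; 3 to 5 of the six are present. Origin: centre of the underside, z up through the cap. At the start it stands upright on the floor of the case, neighbours about 58 mm (case x) or 65 mm (case y) apart
- wash_bottle: bystander: white bottle with red cap, 64 mm in diameter, 170 mm high, outside the work on one side; origin at the centre of its underside
- jug: bystander: white plastic jug with handle, 110 mm wide, 150 mm high; origin at the centre of its underside
- loose_cap: bystander: loose blue screw cap, 32 mm in diameter, 14 mm high, lying between case and tray, a little nearer to the robot; origin at its underside
Not all that is in view belongs to the job. There is more than one size of the magnifier; the one meant has the size given above. Of the things that look like the tray, the larger one is meant.

How it is judged:
By the outcome, as a careful person would: the job done as asked, in the order asked, and still so for the second after the job is handed in, with the robot touching nothing.
Of pot0, pot1, pot2, pot3, pot4, pot5 only 3 to 5 are there at a start; the rules pass over those that are not, and their reading is None.
At some moment in a run one of magnifier may be knocked a few centimetres aside while the robot is not near it.
It also fails if it takes over 210 s, if anything falls off the work surface, if the arm or the gripper's body presses on something with over 40 N, if the wrist force passes 120 N, or if a joint passes its speed limit or range.

## Working session

There is one attempt and no reset: what is moved stays moved. The work goes in short steps, Python scripts to look and compute and a shell command to move; the robot and the scene stay as the last step left them, time stands still between calls to the robot, and variables do not carry over. Pictures are saved under pics/ and viewed, at most 14 in all, crops included, and the job is handed in when it is done.

```bash
ls; mkdir -p pics; cat > h.py <<'E'
import numpy as np, cv2
from station import bot
def shot(n,save=None):
    c=bot.camera(n)
    if save: cv2.imwrite('pics/'+save,c['color'][:,:,::-1])
    return c
def rays(c,uv):
    p=cv2.undistortPoints(np.array(uv,float).reshape(-1,1,2),np.array(c['mtx']),np.array(c['D'])).reshape(-1,2)
    d=np.c_[p[:,0],-p[:,1],-np.ones(len(p))]
    return d@np.array(c['rotation']).T
def onz(c,uv,z):
    d=rays(c,uv);e=np.array(c['eye']);return e+d*((z-e[2])/d[:,2])[:,None]
def cloud(c):
    h,w=c['z_map'].shape
    v,u=np.mgrid[:h,:w]
    d=rays(c,np.c_[u.ravel(),v.ravel()]);P=np.array(c['eye'])+d*c['z_map'].reshape(-1,1)
    P[c['z_map'].ravel()==0]=np.nan
    return P.reshape(h,w,3)
E
python3 - <<'E'
from h import *
for n in('top','side'):
    c=shot(n,n+'0.png');print(n,c['eye'],np.array(c['rotation']).round(3).tolist(),c['D'],c['mtx'])
    print((c['z_map']>0).mean())
s=bot.sense();print(s)
E
```

```text
pics
top [0.40818738 0.00802162 1.05972557] [0.713, 0.033, -0.031, -0.699] [0.03292164 0.         0.         0.         0.        ] [[390.77509396   0.         281.02234373]
 [  0.         390.77509396 208.31584669]
 [  0.           0.           1.        ]]
0.9961862244897959
side [-0.11410483  0.90803062  0.81848499] [-0.267, -0.13, 0.453, 0.841] [-0.0438252  0.         0.         0.         0.       ] [[458.99483095   0.         281.78670441]
 [  0.         458.99483095 215.15705532]
 [  0.           0.           1.        ]]
0.9961352040816327
{'t': 0.1, 'joint_positions': array([-1.29640712e+00,  2.77089019e-01, -2.77626004e-02,  1.26802628e+00,
       -1.07736759e-05,  1.46739599e+00]), 'qd': array([-2.12344859e-03, -1.65853158e-03,  3.56114140e-03, -8.92503529e-05,
       -1.67242685e-03,  1.83183537e-03]), 'tau': array([ 8.06055766e-06, -4.46707535e+01,  2.96128517e+01,  8.49669857e-03,
       -1.05038835e-04,  9.09227083e-06]), 'ee_pos': array([ 0.23033179, -0.58022943,  0.23024273]), 'tcp_rot': array([-1.03652436e-03,  9.82211834e-01,  1.87773346e-01, -9.42401918e-05]), 'wrist_force': array([1.01689138, 0.71562659, 0.33947486]), 'ft_torque': array([ 0.00322232, -0.01740061, -0.01868618]), 'grip_force': 0.0, 'finger_gap': 0.9997339628483287}
```

View pics/top0.png

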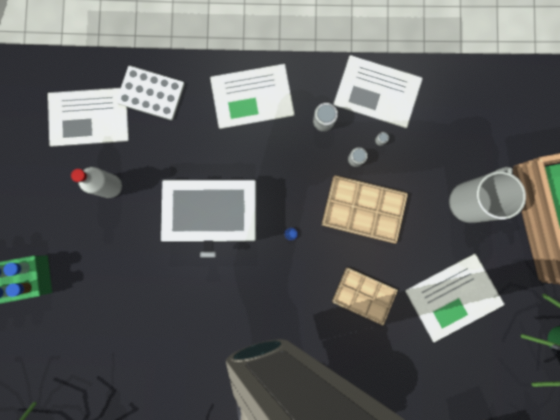

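View pics/side0.png

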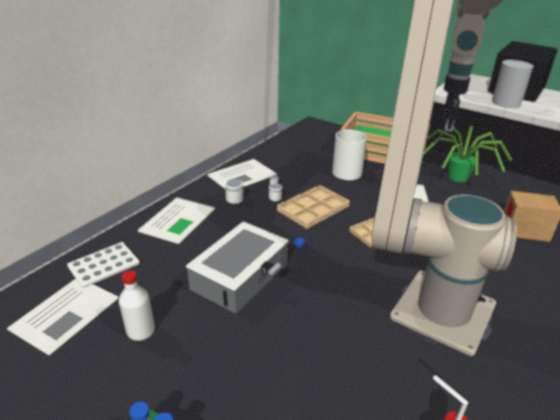

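Top view (left = +y, up = +x): case lid (208,210), bar (207,254), larger tray (365,208), magnifier candidates (325,116), (358,157), (382,139), loose cap (291,234). The side view agrees.

```bash
cat > h.py.tmp <<'E'
E
rm h.py.tmp; sed -i "s/^import numpy.*/import numpy as np, cv2\nfrom scipy.spatial.transform import Rotation as R/; s/    return c$/    q=np.array(c['rotation']);c['rotation']=R.from_quat(q[[1,2,3,0]]).as_matrix() if q.size==4 else q\n    return c/" h.py
cat >> h.py <<'E'
def tool():
    s=bot.sense();q=s['tcp_rot'];return np.array(s['ee_pos']),R.from_quat(q[[1,2,3,0]]).as_matrix()
def go(p,yaw=None):
    "shift in 30mm units along tool axes, turn wz in 10deg so tool y is along yaw (mod 180), plus tool tilt correction"
    p0,M=tool();print('t(xyz)',((M.T@(np.array(p)-p0))/.03).round(3))
    if yaw is not None:
        T=None
        for k in(0,np.pi):
            y=np.array([np.cos(yaw+k),np.sin(yaw+k),0]);z=np.array([0,0,-1.]);T=np.c_[np.cross(y,z),y,z]
            print('w',(np.degrees(R.from_matrix(M.T@T).as_rotvec())/10).round(3))
    print('now',p0.round(4))
def rect(c,mask,z):
    cs,_=cv2.findContours(mask.astype(np.uint8),cv2.RETR_EXTERNAL,cv2.CHAIN_APPROX_NONE)
    k=max(cs,key=cv2.contourArea)
    W=onz(c,k.reshape(-1,2),z)[:,:2].astype(np.float32)
    return cv2.minAreaRect(W*1000),W
E
python3 - <<'E'
from h import *
c=shot('top');P=cloud(c);col=c['color'].astype(int)
def box(u0,v0,u1,v1):
    m=np.zeros(P.shape[:2],bool);m[v0:v1,u0:u1]=1;return m
Z=P[:,:,2]
for n,b in dict(m1=(305,95,345,138),m2=(343,140,371,171),m3=(372,128,394,150)).items():
    m=box(*b);top=np.nanpercentile(Z[m],97)
    k=m&(Z>top-.006);
    (q,w)=rect(c,k,top);print(n,'top',top.round(4),np.array(q[0]).round(1),np.array(q[1]).round(1))
m=box(150,170,265,250)&(Z>.06);print('lid z',np.nanmedian(Z[m]));print(rect(c,m,.079)[0])
m=box(190,247,225,262);print('bar z',np.nanpercentile(Z[m],[50,90,98]));k=m&(Z>.05);print(rect(c,k,.0855)[0],P[k].mean(0))
m=box(310,165,420,250)&(col[:,:,0]>col[:,:,2]+20)
print('tray z',np.nanpercentile(Z[m],[20,50,90]),rect(c,cv2.morphologyEx(m.astype(np.uint8),cv2.MORPH_CLOSE,np.ones((5,5))),.02)[0])
s=shot('side');Q=cloud(s);k=(Q[:,:,2]>.07)&(Q[:,:,2]<.09)&(abs(Q[:,:,0]-.45)<.1)&(abs(Q[:,:,1]-.2)<.15);print('side lid',Q[k][:,:].min(0),Q[k].max(0))
m=(abs(col[:,:,2]-180)<75)&(col[:,:,2]>col[:,:,0]+60)&box(280,220,302,245);print('cap',P[m].mean(0))
E
```

```text
m1 top 0.0648 [ 748.2 -100.9] [53.4 52.1]
m2 top 0.048 [ 643.5 -189.6] [39.4 39.2]
m3 top 0.0323 [ 696.7 -256.6] [24.5 27.1]
lid z 0.08271718169906372
((481.85888671875, 194.1106414794922), (179.3668670654297, 235.2149200439453), 1.3568350076675415)
bar z [0.0013656  0.08444593 0.08679581]
((386.19085693359375, 192.3694305419922), (22.132883071899414, 34.75845718383789), 1.0586472749710083) [0.38493094 0.19226231 0.08381827]
tray z [0.00270229 0.00494632 0.01841886] ((506.21905517578125, -210.7032470703125), (206.32044982910156, 141.83544921875), 77.06678771972656)
side lid [0.37272687 0.07657296 0.07000083] [0.54997151 0.31725106 0.08653114]
cap [ 0.4362708  -0.01624725  0.00702799]
```

Magnifier m2 (top 0.048, 39 mm) matches; the bar-to-hinge and back-edge distances match the 185 mm. Case origin ≈ (0.496, 0.195), yaw 1.3°, tray yaw −12.9°.

```bash
python3 - <<'E'
from h import *
go([.42,-.2,.25],np.radians(91.3));go([.386,.1925,.16],np.radians(91.3))
E
```

```text
t(xyz) [10.552 -9.457 -0.633]
w [-1.0000e-03 -1.2000e-02 -1.5965e+01]
w [-8.000e-03  1.000e-03  2.035e+00]
now [ 0.2304 -0.5804  0.2306]
t(xyz) [ 14.324 -22.032   2.386]
w [-1.0000e-03 -1.2000e-02 -1.5965e+01]
w [-8.000e-03  1.000e-03  2.035e+00]
now [ 0.2304 -0.5804  0.2306]
```

```bash
python3 -m inch '[{"tx":10.55,"ty":-9.46,"tz":-0.63,"wz":2.035},{"tx":10.55,"ty":-9.46,"tz":-0.63,"wz":2.035},{"tx":10.55,"ty":-9.46,"tz":-0.63,"wz":2.035},{"tx":10.55,"ty":-9.46,"tz":-0.63,"wz":2.035},{"tx":10.55,"ty":-9.46,"tz":-0.63,"wz":2.035},{"tx":10.55,"ty":-9.46,"tz":-0.63,"wz":2.035},{"tx":10.55,"ty":-9.46,"tz":-0.63,"wz":2.035},{"tx":10.55,"ty":-9.46,"tz":-0.63,"wz":2.035}]'; python3 -c "
from h import *
go([.386,.1925,.16],np.radians(91.3))"
```

```text
t(xyz) [ 14.324 -22.032   2.386]
w [-1.0000e-03 -1.2000e-02 -1.5965e+01]
w [-8.000e-03  1.000e-03  2.035e+00]
now [ 0.2304 -0.5804  0.2306]schema error: expected keys wx, wy, wz, tx, ty, tz, gripper
```

```bash
python3 -m inch '[{"wx":0,"wy":0,"wz":2.035,"tx":10.55,"ty":-9.46,"tz":-0.63,"gripper":1},{"wx":0,"wy":0,"wz":2.035,"tx":10.55,"ty":-9.46,"tz":-0.63,"gripper":1},{"wx":0,"wy":0,"wz":2.035,"tx":10.55,"ty":-9.46,"tz":-0.63,"gripper":1},{"wx":0,"wy":0,"wz":2.035,"tx":10.55,"ty":-9.46,"tz":-0.63,"gripper":1},{"wx":0,"wy":0,"wz":2.035,"tx":10.55,"ty":-9.46,"tz":-0.63,"gripper":1},{"wx":0,"wy":0,"wz":2.035,"tx":10.55,"ty":-9.46,"tz":-0.63,"gripper":1},{"wx":0,"wy":0,"wz":2.035,"tx":10.55,"ty":-9.46,"tz":-0.63,"gripper":1},{"wx":0,"wy":0,"wz":2.035,"tx":10.55,"ty":-9.46,"tz":-0.63,"gripper":1}]'; python3 -c "
from h import *
go([.386,.1925,.16],np.radians(91.3))"
```

```text
t: 1.2
ee_pos: [0.4209, -0.1975, 0.2503]
tcp_rot: [-0.0, 1.0, 0.014, 0.0]
wrist_force: [0.2, 0.5, -0.2]
finger_gap: 1.0
grip_force: 0.0
t(xyz) [ -0.795 -13.026   3.017]
w [ 3.0000e-03 -4.0000e-03 -1.7968e+01]
w [-0.002 -0.002  0.032]
now [ 0.4209 -0.1975  0.2503]
```

```bash
python3 -m inch '[{"wx":0,"wy":0,"wz":0,"tx":-0.8,"ty":-13.03,"tz":1,"gripper":0.75},{"wx":0,"wy":0,"wz":0,"tx":-0.8,"ty":-13.03,"tz":1,"gripper":0.75},{"wx":0,"wy":0,"wz":0,"tx":-0.8,"ty":-13.03,"tz":2,"gripper":0.75},{"wx":0,"wy":0,"wz":0,"tx":-0.8,"ty":-13.03,"tz":3,"gripper":0.75},{"wx":0,"wy":0,"wz":0,"tx":-0.8,"ty":-13.03,"tz":3,"gripper":0.75},{"wx":0,"wy":0,"wz":0,"tx":-0.8,"ty":-13.03,"tz":3,"gripper":0.75},{"wx":0,"wy":0,"wz":0,"tx":-0.8,"ty":-13.03,"tz":3,"gripper":0.75},{"wx":0,"wy":0,"wz":0,"tx":-0.8,"ty":-13.03,"tz":3,"gripper":0.75}]'; python3 -c "
from h import *
go([.386,.1925,.056],np.radians(91.3));shot('side','side1.png')"
```

```text
t: 2.2
ee_pos: [0.3939, 0.1125, 0.1607]
tcp_rot: [-0.022, 0.999, 0.044, -0.002]
wrist_force: [-0.3, -0.4, -0.6]
finger_gap: 0.75
grip_force: 0.0
t(xyz) [-0.017 -2.521  3.606]
w [ -0.033  -0.396 -17.618]
w [-0.258  0.021  0.378]
now [0.3939 0.1125 0.1607]
```

View pics/side1.png

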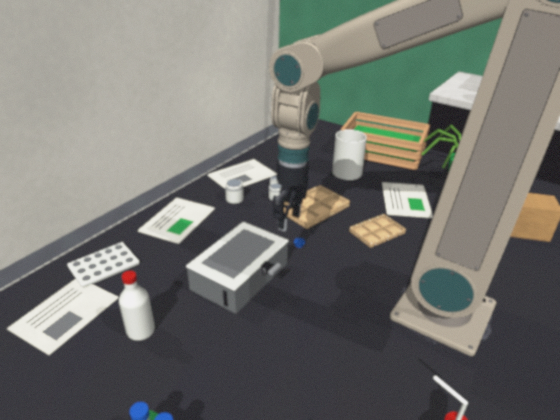

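The side view shows the gripper right of the case near (285,210), still travelling. Settle, then correct.

```bash
python3 -m inch '[{"wx":0,"wy":0,"wz":0,"tx":0,"ty":0,"tz":0,"gripper":0.75},{"wx":0,"wy":0,"wz":0,"tx":0,"ty":0,"tz":0,"gripper":0.75}]'; python3 -c "
from h import *
go([.386,.1925,.056],np.radians(91.3))"
```

```text
t: 2.5
ee_pos: [0.3945, 0.1126, 0.1617]
tcp_rot: [-0.023, 0.999, 0.044, -0.001]
wrist_force: [0.8, -0.5, -0.3]
finger_gap: 0.756
grip_force: 0.0
t(xyz) [-0.047 -2.518  3.64 ]
w [-1.5000e-02 -3.9800e-01 -1.7618e+01]
w [-0.259  0.01   0.377]
now [0.3945 0.1126 0.1617]
```

```bash
python3 -m inch '[{"wx":-0.26,"wy":0.01,"wz":0.377,"tx":-0.15,"ty":-2.67,"tz":0.3,"gripper":0.7},{"wx":-0.26,"wy":0.01,"wz":0.377,"tx":-0.15,"ty":-2.67,"tz":0.3,"gripper":0.7},{"wx":-0.26,"wy":0.01,"wz":0.377,"tx":-0.15,"ty":-2.67,"tz":0.3,"gripper":0.7},{"wx":-0.26,"wy":0.01,"wz":0.377,"tx":-0.15,"ty":-2.67,"tz":0.3,"gripper":0.7},{"wx":-0.26,"wy":0.01,"wz":0.377,"tx":-0.15,"ty":-2.67,"tz":0.3,"gripper":0.7}]'; python3 -c "
from h import *
go([.386,.1925,.056],np.radians(91.3))"
```

```text
t: 3.12
ee_pos: [0.3894, 0.1152, 0.1558]
tcp_rot: [-0.024, 0.999, 0.047, -0.002]
wrist_force: [0.4, -0.5, 0.5]
finger_gap: 0.701
grip_force: 0.0
t(xyz) [ 0.137 -2.413  3.446]
w [ -0.039  -0.421 -17.586]
w [-0.274  0.025  0.409]
now [0.3894 0.1152 0.1558]
```

```bash
python3 -c "
from h import *
print(bot.sense()['joint_positions'].round(3))"
```

```text
[ 0.093 -0.063 -0.576  1.061  0.048  3.141]
```

Joint 6 is at its limit; use the half-turn grasp.

```bash
python3 -m inch '[{"wx":-0.039,"wy":-0.421,"wz":-17.586,"tx":0,"ty":0,"tz":-0.5,"gripper":0.7},{"wx":-0.039,"wy":-0.421,"wz":-17.586,"tx":0,"ty":0,"tz":-0.5,"gripper":0.7},{"wx":-0.039,"wy":-0.421,"wz":-17.586,"tx":0,"ty":0,"tz":-0.5,"gripper":0.7},{"wx":-0.039,"wy":-0.421,"wz":-17.586,"tx":0,"ty":0,"tz":-0.5,"gripper":0.7},{"wx":-0.039,"wy":-0.421,"wz":-17.586,"tx":0,"ty":0,"tz":-0.5,"gripper":0.7},{"wx":-0.039,"wy":-0.421,"wz":-17.586,"tx":0,"ty":0,"tz":-0.5,"gripper":0.7},{"wx":-0.039,"wy":-0.421,"wz":-17.586,"tx":0,"ty":0,"tz":-0.5,"gripper":0.7},{"wx":-0.039,"wy":-0.421,"wz":-17.586,"tx":0,"ty":0,"tz":-0.5,"gripper":0.7}]'; python3 -c "
from h import *
go([.386,.1925,.13],np.radians(91.3));print(bot.sense()['joint_positions'].round(3))"
```

```text
t: 4.12
ee_pos: [0.3896, 0.1145, 0.1708]
tcp_rot: [-0.017, 0.696, 0.717, -0.002]
wrist_force: [-0.8, -0.6, -0.1]
finger_gap: 0.698
grip_force: 0.0
t(xyz) [ 2.574 -0.005  1.417]
w [-0.02  -0.215 -8.959]
w [-0.215  0.02   9.039]
now [0.3896 0.1145 0.1708]
[ 0.109 -0.059 -0.538  1.116  0.024  1.65 ]
```

```bash
python3 -m inch '[{"wx":-0.02,"wy":-0.215,"wz":-8.96,"tx":2.57,"ty":0,"tz":1.42,"gripper":0.7},{"wx":-0.02,"wy":-0.215,"wz":-8.96,"tx":2.57,"ty":0,"tz":1.42,"gripper":0.7},{"wx":-0.02,"wy":-0.215,"wz":-8.96,"tx":2.57,"ty":0,"tz":1.42,"gripper":0.7},{"wx":-0.02,"wy":-0.215,"wz":-8.96,"tx":2.57,"ty":0,"tz":1.42,"gripper":0.7},{"wx":-0.02,"wy":-0.215,"wz":-8.96,"tx":2.57,"ty":0,"tz":1.42,"gripper":0.7},{"wx":-0.02,"wy":-0.215,"wz":-8.96,"tx":2.57,"ty":0,"tz":1.42,"gripper":0.7},{"wx":-0.02,"wy":-0.215,"wz":-8.96,"tx":2.57,"ty":0,"tz":1.42,"gripper":0.7},{"wx":-0.02,"wy":-0.215,"wz":-8.96,"tx":2.57,"ty":0,"tz":1.42,"gripper":0.7}]';python3 -m inch '[{"wx":0,"wy":0,"wz":0,"tx":0,"ty":0,"tz":0,"gripper":0.7}]'; python3 -c "
from h import *
go([.386,.1925,.056],np.radians(91.3));print(bot.sense()['joint_positions'].round(3))"
```

```text
t: 5.12
ee_pos: [0.3866, 0.1925, 0.1299]
tcp_rot: [-0.001, 0.021, 1.0, -0.0]
wrist_force: [0.6, -0.4, 0.4]
finger_gap: 0.701
grip_force: 0.0
t: 5.25
ee_pos: [0.3865, 0.1924, 0.1299]
tcp_rot: [-0.001, 0.025, 1.0, -0.0]
wrist_force: [0.6, 0.2, -0.6]
finger_gap: 0.701
grip_force: 0.0
t(xyz) [1.400e-02 1.000e-03 2.463e+00]
w [-0.001 -0.01  -0.415]
w [-1.5000e-02  1.0000e-03  1.7585e+01]
now [0.3865 0.1924 0.1299]
[ 0.312  0.016 -0.56   0.997  0.     0.361]
```

```bash
python3 -m inch '[{"wx":0,"wy":0,"wz":-0.415,"tx":0,"ty":0,"tz":0.8,"gripper":0.7},{"wx":0,"wy":0,"wz":-0.415,"tx":0,"ty":0,"tz":1.6,"gripper":0.7},{"wx":0,"wy":0,"wz":-0.415,"tx":0,"ty":0,"tz":2.4,"gripper":0.7},{"wx":0,"wy":0,"wz":-0.415,"tx":0,"ty":0,"tz":2.43,"gripper":0.7}]'; python3 -c "
from h import *
go([.386,.1925,.056],np.radians(91.3));shot('side','s2.png');c=shot('top')
a=cv2.imread('pics/s2.png')[190:330,180:340];b=c['color'][150:290,140:300,::-1]
cv2.imwrite('pics/s2c.png',cv2.resize(np.hstack([a,b]),None,fx=2.4,fy=2.4))"
```

```text
t: 5.75
ee_pos: [0.3846, 0.1918, 0.0554]
tcp_rot: [-0.003, -0.011, 1.0, -0.001]
wrist_force: [-0.3, -0.0, 0.6]
finger_gap: 0.701
grip_force: 0.0
t(xyz) [-0.048  0.023 -0.019]
w [-0.008 -0.034 -0.002]
w [-5.4000e-02  1.2000e-02  1.7998e+01]
now [0.3846 0.1918 0.0554]
```

View pics/s2c.png

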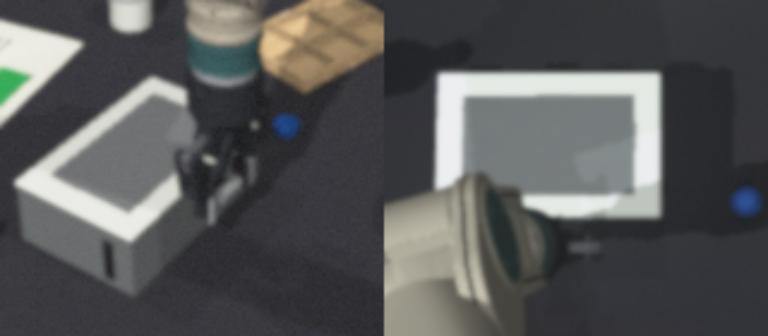

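Crops: the bar lies between the two fingers (side crop ~(228,190); right finger at (585,248) in the top crop). Close.

```bash
python3 -m inch '[{"wx":0,"wy":0,"wz":0,"tx":0,"ty":0,"tz":0,"gripper":0.3},{"wx":0,"wy":0,"wz":0,"tx":0,"ty":0,"tz":0,"gripper":0.3},{"wx":0,"wy":0,"wz":0,"tx":0,"ty":0,"tz":0,"gripper":0.3},{"wx":0,"wy":0,"wz":0,"tx":0,"ty":0,"tz":0,"gripper":0.3}]' 50; python3 -c "
from h import *
print(tool())
p0,M=tool();a=np.radians(1.3);H=np.array([.571,.1966,.0755]);ux=np.array([np.cos(a),np.sin(a),0])
off=p0-(H-.185*ux+[0,0,.003]);print('off',off)
for t in np.arange(0,1.86,.1):
    p=H+.185*(-ux*np.cos(t)+np.array([0,0,np.sin(t)]))+[0,0,.003]+off;print(round(t,2),((M.T@(p-p0))/.03).round(2))
"
```

```text
t: 6.35
ee_pos: [0.3876, 0.1917, 0.0583]
tcp_rot: [0.0, -0.012, 1.0, -0.001]
wrist_force: [-0.5, -4.8, 5.3]
finger_gap: 0.405
grip_force: 49.3
(array([0.38756035, 0.19166674, 0.0583371 ]), array([[-9.99708623e-01, -2.41235007e-02,  8.52209239e-04],
       [-2.41254857e-02,  9.99706054e-01, -2.40125782e-03],
       [-7.94031991e-04, -2.42111811e-03, -9.99996754e-01]]))
off [ 0.00151274 -0.0007361  -0.0201629 ]
0.0 [0. 0. 0.]
0.1 [-0.03 -0.   -0.62]
0.2 [-0.12 -0.   -1.23]
0.3 [-0.28 -0.   -1.82]
0.4 [-0.49 -0.01 -2.4 ]
0.5 [-0.76 -0.01 -2.96]
0.6 [-1.08 -0.01 -3.48]
0.7 [-1.45 -0.01 -3.97]
0.8 [-1.87 -0.01 -4.42]
0.9 [-2.34 -0.02 -4.83]
1.0 [-2.84 -0.02 -5.19]
1.1 [-3.37 -0.02 -5.49]
1.2 [-3.94 -0.02 -5.74]
1.3 [-4.52 -0.02 -5.94]
1.4 [-5.12 -0.02 -6.07]
1.5 [-5.74 -0.02 -6.15]
1.6 [-6.35 -0.02 -6.16]
1.7 [-6.97 -0.02 -6.11]
1.8 [-7.57 -0.03 -6.  ]
```

```bash
python3 -m inch '[{"wx":0,"wy":0,"wz":0,"tx":-0.01,"ty":0,"tz":-0.3,"gripper":0.3},{"wx":0,"wy":0,"wz":0,"tx":-0.03,"ty":0,"tz":-0.62,"gripper":0.3},{"wx":0,"wy":0,"wz":0,"tx":-0.12,"ty":0,"tz":-1.23,"gripper":0.3},{"wx":0,"wy":0,"wz":0,"tx":-0.28,"ty":0,"tz":-1.82,"gripper":0.3},{"wx":0,"wy":0,"wz":0,"tx":-0.49,"ty":0,"tz":-2.4,"gripper":0.3},{"wx":0,"wy":0,"wz":0,"tx":-0.76,"ty":-0.01,"tz":-2.96,"gripper":0.3},{"wx":0,"wy":0,"wz":0,"tx":-1.08,"ty":-0.01,"tz":-3.48,"gripper":0.3},{"wx":0,"wy":0,"wz":0,"tx":-1.45,"ty":-0.01,"tz":-3.97,"gripper":0.3}]'; python3 -c "
from h import *
P=cloud(shot('side','s3.png'))
cv2.imwrite('pics/s3c.png',cv2.resize(cv2.imread('pics/s3.png')[130:330,140:360],None,fx=2,fy=2))"
```

```text
t: 7.35
ee_pos: [0.4304, 0.1927, 0.176]
tcp_rot: [-0.001, -0.012, 1.0, -0.001]
wrist_force: [5.0, -2.4, -9.7]
finger_gap: 0.408
grip_force: 55.4
```

View pics/s3c.png

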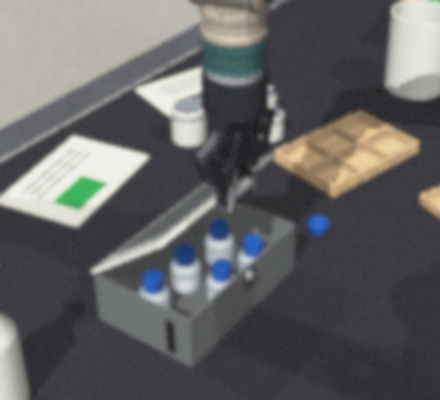

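The lid is lifted in the grip and five pots are visible (caps in the crop at (153,280), (185,253), (219,230), (222,270), (252,243)). Continue the arc.

```bash
python3 -m inch '[{"wx":0,"wy":0,"wz":0,"tx":-0.42,"ty":0,"tz":-0.45,"gripper":0.3},{"wx":0,"wy":0,"wz":0,"tx":-0.89,"ty":0,"tz":-0.86,"gripper":0.3},{"wx":0,"wy":0,"wz":0,"tx":-1.39,"ty":0,"tz":-1.22,"gripper":0.3},{"wx":0,"wy":0,"wz":0,"tx":-1.92,"ty":0,"tz":-1.52,"gripper":0.3},{"wx":0,"wy":0,"wz":0,"tx":-2.49,"ty":0,"tz":-1.77,"gripper":0.3},{"wx":0,"wy":0,"wz":0,"tx":-3.07,"ty":0,"tz":-1.97,"gripper":0.3},{"wx":0,"wy":0,"wz":0,"tx":-3.67,"ty":0,"tz":-2.1,"gripper":0.3},{"wx":0,"wy":0,"wz":0,"tx":-4.29,"ty":-0.01,"tz":-2.18,"gripper":0.3}]'; python3 -m inch '[{"wx":0,"wy":0,"wz":0,"tx":-0.61,"ty":0,"tz":-0.01,"gripper":0.3},{"wx":0,"wy":0,"wz":0,"tx":-1.23,"ty":0,"tz":0.04,"gripper":0.3},{"wx":0,"wy":0,"wz":0,"tx":-1.83,"ty":0,"tz":0.15,"gripper":0.3},{"wx":0,"wy":0,"wz":0,"tx":-1.83,"ty":0,"tz":0.15,"gripper":0.3}]'
```

```text
t: 8.4
ee_pos: [0.5564, 0.1959, 0.2399]
tcp_rot: [-0.004, -0.012, 1.0, -0.0]
wrist_force: [-3.1, -0.9, -5.6]
finger_gap: 0.406
grip_force: 50.7
t: 8.9
ee_pos: [0.6138, 0.1974, 0.2354]
tcp_rot: [-0.002, -0.012, 1.0, -0.0]
wrist_force: [-1.2, -2.2, -3.1]
finger_gap: 0.404
grip_force: 50.2
```

```bash
python3 -m inch '[{"wx":0,"wy":0,"wz":0,"tx":0,"ty":0,"tz":0,"gripper":0.75},{"wx":0,"wy":0,"wz":0,"tx":0,"ty":0,"tz":0,"gripper":0.75},{"wx":0,"wy":0,"wz":0,"tx":0,"ty":0,"tz":0,"gripper":0.75},{"wx":0,"wy":0,"wz":0,"tx":0,"ty":0,"tz":-1,"gripper":0.75},{"wx":0,"wy":0,"wz":0,"tx":0,"ty":0,"tz":-2.5,"gripper":0.75},{"wx":0,"wy":0,"wz":0,"tx":4,"ty":-3,"tz":-2.5,"gripper":0.75},{"wx":0,"wy":0,"wz":0,"tx":6,"ty":-9,"tz":-2.5,"gripper":0.75},{"wx":0,"wy":0,"wz":0,"tx":6,"ty":-9,"tz":-2.5,"gripper":0.75}]'; python3 -m inch '[{"wx":0,"wy":0,"wz":0,"tx":0,"ty":-4,"tz":0,"gripper":0.75},{"wx":0,"wy":0,"wz":0,"tx":0,"ty":-4,"tz":0,"gripper":0.75},{"wx":0,"wy":0,"wz":0,"tx":0,"ty":-4,"tz":0,"gripper":0.75},{"wx":0,"wy":0,"wz":0,"tx":0,"ty":-4,"tz":0,"gripper":0.75}]';python3 -c "
from h import *
shot('top','t4.png')"
```

```text
t: 9.9
ee_pos: [0.5058, 0.0473, 0.3126]
tcp_rot: [0.0, -0.013, 1.0, -0.0]
wrist_force: [0.1, -1.6, 0.4]
finger_gap: 0.752
grip_force: 0.0
t: 10.4
ee_pos: [0.5095, -0.0716, 0.3121]
tcp_rot: [-0.001, -0.012, 1.0, 0.0]
wrist_force: [-0.1, 0.7, 0.3]
finger_gap: 0.75
grip_force: 0.0
```

View pics/t4.png

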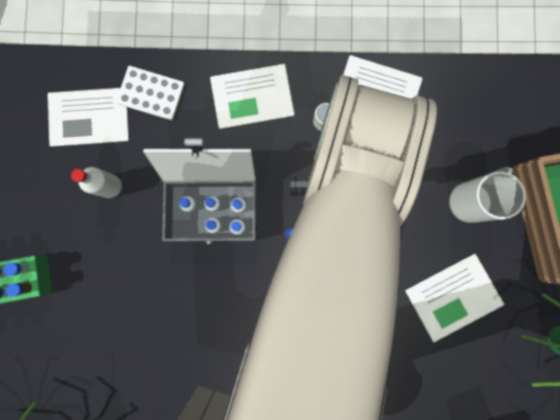

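Lid stays open, bar (194,141); caps at (186,203), (211,202), (237,204), (211,225), (236,226): five pots.

```bash
cat >> h.py <<'E'
CA=np.radians(1.3);CO=np.array([.496,.1949,0]);TA=np.radians(-12.93);TO=np.array([.5062,-.2107,0])
def loc(p,o,a): d=np.array(p)-o; return np.array([d[0]*np.cos(a)+d[1]*np.sin(a),-d[0]*np.sin(a)+d[1]*np.cos(a)])
def wor(x,y,z,o,a): return np.array([o[0]+x*np.cos(a)-y*np.sin(a),o[1]+x*np.sin(a)+y*np.cos(a),z])
def blues(c,z,box):
    hsv=cv2.cvtColor(c['color'],cv2.COLOR_RGB2HSV)
    m=cv2.inRange(hsv,(100,120,50),(130,255,255))
    n,_,st,ce=cv2.connectedComponentsWithStats(m);out=[]
    for i in range(1,n):
        u,v=ce[i]
        if st[i,4]>25 and box[0]<u<box[2] and box[1]<v<box[3]: out.append((tuple(ce[i].round(1)),st[i,4],onz(c,[ce[i]],z)[0]))
    return out
E
python3 - <<'E'
from h import *
t=shot('top');s=shot('side')
T=blues(t,.064,(160,175,260,245));S=blues(s,.064,(180,150,330,330))
for n,L in(('top',T),('side',S)):
    for q in L: print(n,q[0],q[1],q[2].round(4),loc(q[2],CO,CA).round(4))
# case outline check in top: rim (light grey) via height
P=cloud(t);m=(P[:,:,2]>.066)&(P[:,:,2]<.085)&(abs(P[:,:,0]-.49)<.1)&(abs(P[:,:,1]-.195)<.14)
print('rim',P[m].min(0),P[m].max(0))
E
```

```text
top (np.float64(183.7), np.float64(202.0)) 74 [0.5104 0.2607 0.064 ] [0.0159 0.0654]
top (np.float64(209.4), np.float64(201.7)) 65 [0.5126 0.1951 0.064 ] [ 0.0166 -0.0001]
top (np.float64(236.7), np.float64(203.5)) 59 [0.5091 0.1251 0.064 ] [ 0.0116 -0.07  ]
top (np.float64(210.4), np.float64(224.4)) 62 [0.4545 0.1906 0.064 ] [-0.0416 -0.0033]
top (np.float64(235.7), np.float64(225.9)) 66 [0.4518 0.126  0.064 ] [-0.0457 -0.0679]
side (np.float64(299.0), np.float64(242.0)) 101 [0.3986 0.0504 0.064 ] [-0.1007 -0.1423]
side (np.float64(249.3), np.float64(244.2)) 78 [0.5013 0.1379 0.064 ] [ 0.004  -0.0571]
side (np.float64(266.0), np.float64(252.0)) 85 [0.4452 0.1384 0.064 ] [-0.052  -0.0553]
side (np.float64(231.8), np.float64(256.4)) 89 [0.5061 0.2059 0.064 ] [0.0103 0.0108]
side (np.float64(250.6), np.float64(264.7)) 80 [0.4465 0.2034 0.064 ] [-0.0493  0.0096]
side (np.float64(216.0), np.float64(269.8)) 100 [0.504  0.2699 0.064 ] [0.0097 0.0748]
rim [0.40710171 0.07772483 0.06600274] [0.57023895 0.31107785 0.08485392]
```

```bash
cat >> h.py <<'E'
def tri(t,u,s,v):
    a=rays(t,[u])[0];b=rays(s,[v])[0];A=np.c_[a,-b];k=np.linalg.lstsq(A,np.array(s['eye'])-np.array(t['eye']),rcond=None)[0]
    p=np.array(t['eye'])+a*k[0];q=np.array(s['eye'])+b*k[1];return (p+q)/2,np.linalg.norm(p-q)
E
python3 - <<'E'
from h import *
t=shot('top');s=shot('side')
T=blues(t,.064,(160,175,260,245));S=blues(s,.064,(180,150,290,330))
for q in T:
    p,e,_=min(((*tri(t,q[0],s,r[0]),np.linalg.norm((q[2]-r[2])[:2])) for r in S),key=lambda k:k[2])
    print(p.round(4),'gap',round(e,4),'loc',loc(p,CO,CA).round(4))
z=wor(.0145,.0645,.08,CO,CA);
go([.512,.262,.13],CA+np.pi/2)
E
```

```text
[0.511  0.2628 0.0552] gap 0.0006 loc [0.0166 0.0675]
[0.5136 0.1971 0.0544] gap 0.0003 loc [0.0176 0.0018]
[0.5104 0.1265 0.053 ] gap 0.0001 loc [ 0.0128 -0.0687]
[0.4549 0.1926 0.0524] gap 0.0 loc [-0.0411 -0.0013]
[0.4526 0.1275 0.0534] gap 0.0007 loc [-0.045  -0.0664]
t(xyz) [-0.389 11.078  6.06 ]
w [ 0.    -0.009  0.025]
w [ 1.5000e-02  0.0000e+00 -1.7975e+01]
now [ 0.5096 -0.0705  0.3118]
```

Triangulated cap centres have z ≈ 0.0535, exactly mid-cap. Go for the first pot.

```bash
python3 -m inch '[{"wx":0,"wy":0,"wz":0.02,"tx":-0.36,"ty":11.1,"tz":2,"gripper":0.5},{"wx":0,"wy":0,"wz":0.02,"tx":-0.36,"ty":11.1,"tz":4,"gripper":0.5},{"wx":0,"wy":0,"wz":0.02,"tx":-0.36,"ty":11.1,"tz":5,"gripper":0.5},{"wx":0,"wy":0,"wz":0.02,"tx":-0.36,"ty":11.1,"tz":5.5,"gripper":0.5},{"wx":0,"wy":0,"wz":0.02,"tx":-0.36,"ty":11.1,"tz":6,"gripper":0.5},{"wx":0,"wy":0,"wz":0.02,"tx":-0.36,"ty":11.1,"tz":6,"gripper":0.5},{"wx":0,"wy":0,"wz":0.02,"tx":-0.36,"ty":11.1,"tz":6,"gripper":0.5},{"wx":0,"wy":0,"wz":0.02,"tx":-0.36,"ty":11.1,"tz":6,"gripper":0.5}]';python3 -m inch '[{"wx":0,"wy":0,"wz":0,"tx":0,"ty":0,"tz":0,"gripper":0.5},{"wx":0,"wy":0,"wz":0,"tx":0,"ty":0,"tz":0,"gripper":0.5}]'; python3 -c "
from h import *
go([.511,.2628,.042],CA+np.pi/2)"
```

```text
t: 11.65
ee_pos: [0.5112, 0.262, 0.1314]
tcp_rot: [-0.001, -0.012, 1.0, -0.001]
wrist_force: [0.1, 0.1, -0.2]
finger_gap: 0.501
grip_force: 0.0
t: 11.9
ee_pos: [0.5129, 0.2606, 0.1332]
tcp_rot: [0.0, -0.01, 1.0, 0.0]
wrist_force: [0.4, -1.0, 0.2]
finger_gap: 0.5
grip_force: 0.0
t(xyz) [0.064 0.072 3.042]
w [ 0.003  0.004 -0.017]
w [ 7.0000e-03 -5.0000e-03  1.7983e+01]
now [0.5129 0.2606 0.1332]
```

```bash
python3 -m inch '[{"wx":0,"wy":0,"wz":0,"tx":0.05,"ty":0.05,"tz":1,"gripper":0.5},{"wx":0,"wy":0,"wz":0,"tx":0.05,"ty":0.05,"tz":2.2,"gripper":0.5},{"wx":0,"wy":0,"wz":0,"tx":0.05,"ty":0.05,"tz":3.03,"gripper":0.5},{"wx":0,"wy":0,"wz":0,"tx":0.05,"ty":0.05,"tz":3.03,"gripper":0.5},{"wx":0,"wy":0,"wz":0,"tx":0.05,"ty":0.05,"tz":3.03,"gripper":0.2},{"wx":0,"wy":0,"wz":0,"tx":0.05,"ty":0.05,"tz":3.03,"gripper":0.2},{"wx":0,"wy":0,"wz":0,"tx":0.05,"ty":0.05,"tz":3.03,"gripper":0.2},{"wx":0,"wy":0,"wz":0,"tx":0.05,"ty":0.05,"tz":3.03,"gripper":0.2}]' 40; python3 -c "
from h import *
go(wor(.033,.065,.046,TO,TA),TA+np.pi/2)"
```

```text
t: 12.9
ee_pos: [0.5114, 0.2632, 0.0423]
tcp_rot: [0.001, -0.011, 1.0, 0.0]
wrist_force: [-0.0, -0.3, 6.2]
finger_gap: 0.29
grip_force: 39.8
t(xyz) [ -1.085 -13.956  -0.127]
w [0.003 0.006 1.415]
w [-9.0000e-03  5.0000e-03 -1.6585e+01]
now [0.5114 0.2632 0.0423]
```

```bash
python3 -m inch '[{"wx":0,"wy":0,"wz":0,"tx":0,"ty":0,"tz":-1.8,"gripper":0.2},{"wx":0,"wy":0,"wz":0,"tx":0,"ty":0,"tz":-3.6,"gripper":0.2},{"wx":0,"wy":0,"wz":0.4,"tx":0,"ty":-2,"tz":-4,"gripper":0.2},{"wx":0,"wy":0,"wz":1.4,"tx":-0.3,"ty":-4,"tz":-4,"gripper":0.2},{"wx":0,"wy":0,"wz":1.41,"tx":-1.08,"ty":-13.96,"tz":-4,"gripper":0.2},{"wx":0,"wy":0,"wz":1.41,"tx":-1.08,"ty":-13.96,"tz":-4,"gripper":0.2},{"wx":0,"wy":0,"wz":1.41,"tx":-1.08,"ty":-13.96,"tz":-4,"gripper":0.2},{"wx":0,"wy":0,"wz":1.41,"tx":-1.08,"ty":-13.96,"tz":-4,"gripper":0.2}]'; python3 -c "
from h import *
p=wor(.033,.065,.045,TO,TA);go(p,TA+np.pi/2)"
```

```text
t: 13.9
ee_pos: [0.5464, -0.1075, 0.1607]
tcp_rot: [-0.001, 0.112, 0.994, 0.0]
wrist_force: [-0.2, 1.1, -0.8]
finger_gap: 0.289
grip_force: 39.6
t(xyz) [-0.568 -1.486  3.856]
w [-0.001 -0.009  0.006]
w [ 1.5000e-02 -1.0000e-03 -1.7994e+01]
now [ 0.5464 -0.1075  0.1607]
```

```bash
python3 -m inch '[{"wx":0,"wy":0,"wz":0,"tx":-0.57,"ty":-1.48,"tz":0.5,"gripper":0.2},{"wx":0,"wy":0,"wz":0,"tx":-0.57,"ty":-1.48,"tz":1,"gripper":0.2},{"wx":0,"wy":0,"wz":0,"tx":-0.57,"ty":-1.48,"tz":1,"gripper":0.2},{"wx":0,"wy":0,"wz":0,"tx":-0.57,"ty":-1.48,"tz":1,"gripper":0.2}]'; python3 -c "
from h import *
p=wor(.033,.065,.045,TO,TA);go(p,TA+np.pi/2)"
```

```text
t: 14.4
ee_pos: [0.5531, -0.1515, 0.1308]
tcp_rot: [-0.001, 0.111, 0.994, 0.0]
wrist_force: [0.4, 0.3, -0.1]
finger_gap: 0.29
grip_force: 39.6
t(xyz) [-0.024 -0.106  2.859]
w [-0.001 -0.014  0.015]
w [ 2.2000e-02 -1.0000e-03 -1.7985e+01]
now [ 0.5531 -0.1515  0.1308]
```

```bash
python3 -m inch '[{"wx":0,"wy":0,"wz":0,"tx":-0.02,"ty":-0.1,"tz":1.5,"gripper":0.2},{"wx":0,"wy":0,"wz":0,"tx":-0.02,"ty":-0.1,"tz":2.6,"gripper":0.2},{"wx":0,"wy":0,"wz":0,"tx":-0.02,"ty":-0.1,"tz":2.88,"gripper":0.2},{"wx":0,"wy":0,"wz":0,"tx":-0.02,"ty":-0.1,"tz":2.88,"gripper":0.2},{"wx":0,"wy":0,"wz":0,"tx":-0.02,"ty":-0.1,"tz":2.88,"gripper":0.5},{"wx":0,"wy":0,"wz":0,"tx":-0.02,"ty":-0.1,"tz":2.88,"gripper":0.5},{"wx":0,"wy":0,"wz":0,"tx":-0.02,"ty":-0.1,"tz":2.88,"gripper":0.5},{"wx":0,"wy":0,"wz":0,"tx":-0.02,"ty":-0.1,"tz":1,"gripper":0.5}]'; python3 -c "
from h import *
go([.5136,.1971,.13],CA+np.pi/2)"
```

```text
t: 15.4
ee_pos: [0.549, -0.1543, 0.0972]
tcp_rot: [-0.006, 0.112, 0.994, 0.001]
wrist_force: [0.6, -1.0, -0.5]
finger_gap: 0.5
grip_force: 0.0
t(xyz) [ 3.777 11.156 -1.036]
w [ 0.015 -0.068 -1.419]
w [-0.1   -0.022 16.581]
now [ 0.549  -0.1543  0.0972]
```

```bash
python3 -m inch '[{"wx":0,"wy":0,"wz":0,"tx":0,"ty":0,"tz":-1.4,"gripper":0.5},{"wx":0,"wy":0,"wz":-1.4,"tx":3.77,"ty":11.15,"tz":-1.4,"gripper":0.5},{"wx":0,"wy":0,"wz":-1.4,"tx":3.77,"ty":11.15,"tz":-1.4,"gripper":0.5},{"wx":0,"wy":0,"wz":-1.4,"tx":3.77,"ty":11.15,"tz":-1.4,"gripper":0.5},{"wx":0,"wy":0,"wz":-1.4,"tx":3.77,"ty":11.15,"tz":-1.4,"gripper":0.5},{"wx":0,"wy":0,"wz":-1.4,"tx":3.77,"ty":11.15,"tz":-1.4,"gripper":0.5},{"wx":0,"wy":0,"wz":-1.4,"tx":3.77,"ty":11.15,"tz":-1.4,"gripper":0.5},{"wx":0,"wy":0,"wz":-1.4,"tx":3.77,"ty":11.15,"tz":-1.4,"gripper":0.5}]';python3 -m inch '[{"wx":0,"wy":0,"wz":0,"tx":0,"ty":0,"tz":0,"gripper":0.5}]'; python3 -c "
from h import *
go([.5136,.1971,.043],CA+np.pi/2)
for q in blues(shot('side'),.064,(180,100,400,330)): print(q[0],q[1],loc(q[2],TO,TA).round(3))"
```

```text
t: 16.4
ee_pos: [0.5173, 0.1979, 0.1432]
tcp_rot: [-0.001, -0.012, 1.0, 0.0]
wrist_force: [-0.5, -0.6, 0.6]
finger_gap: 0.5
grip_force: 0.0
t: 16.52
ee_pos: [0.5176, 0.195, 0.1429]
tcp_rot: [-0.001, -0.01, 1.0, -0.0]
wrist_force: [-0.1, -0.8, -0.5]
finger_gap: 0.501
grip_force: 0.0
t(xyz) [0.128 0.074 3.331]
w [-0.004 -0.009 -0.017]
w [-1.5000e-02  6.0000e-03  1.7983e+01]
now [0.5176 0.195  0.1429]
(np.float64(292.3), np.float64(194.9)) 71 [0.027 0.074]
(np.float64(298.9), np.float64(241.9)) 102 [-0.163  0.23 ]
(np.float64(249.1), np.float64(243.9)) 84 [-0.081  0.338]
(np.float64(266.0), np.float64(251.9)) 87 [-0.137  0.327]
(np.float64(231.9), np.float64(256.5)) 88 [-0.094  0.406]
(np.float64(250.6), np.float64(264.5)) 82 [-0.151  0.39 ]
```

Pot 1 stands in its compartment. Pick pot B.

```bash
python3 -m inch '[{"wx":0,"wy":0,"wz":0,"tx":0.12,"ty":0.06,"tz":1,"gripper":0.5},{"wx":0,"wy":0,"wz":0,"tx":0.12,"ty":0.06,"tz":2.4,"gripper":0.5},{"wx":0,"wy":0,"wz":0,"tx":0.12,"ty":0.06,"tz":3.32,"gripper":0.5},{"wx":0,"wy":0,"wz":0,"tx":0.12,"ty":0.06,"tz":3.32,"gripper":0.5},{"wx":0,"wy":0,"wz":0,"tx":0.12,"ty":0.06,"tz":3.32,"gripper":0.2},{"wx":0,"wy":0,"wz":0,"tx":0.12,"ty":0.06,"tz":3.32,"gripper":0.2},{"wx":0,"wy":0,"wz":0,"tx":0.12,"ty":0.06,"tz":3.32,"gripper":0.2},{"wx":0,"wy":0,"wz":0,"tx":0.12,"ty":0.06,"tz":3.32,"gripper":0.2}]' 40; python3 -c "
from h import *
go(wor(.033,0,.046,TO,TA),TA+np.pi/2)"
```

```text
t: 17.58
ee_pos: [0.5147, 0.1973, 0.0443]
tcp_rot: [0.0, -0.01, 1.0, 0.0]
wrist_force: [-0.5, -1.4, 3.9]
finger_gap: 0.286
grip_force: 39.5
t(xyz) [ -0.515 -13.858  -0.058]
w [1.000e-03 2.000e-03 1.406e+00]
w [-3.0000e-03  1.0000e-03 -1.6594e+01]
now [0.5147 0.1973 0.0443]
```

```bash
python3 -m inch '[{"wx":0,"wy":0,"wz":0,"tx":0,"ty":0,"tz":-1.8,"gripper":0.2},{"wx":0,"wy":0,"wz":0,"tx":0,"ty":0,"tz":-3.6,"gripper":0.2},{"wx":0,"wy":0,"wz":0.4,"tx":0,"ty":-2,"tz":-4,"gripper":0.2},{"wx":0,"wy":0,"wz":1.4,"tx":-0.2,"ty":-4,"tz":-4,"gripper":0.2},{"wx":0,"wy":0,"wz":1.4,"tx":-0.51,"ty":-13.86,"tz":-4,"gripper":0.2},{"wx":0,"wy":0,"wz":1.4,"tx":-0.51,"ty":-13.86,"tz":-4,"gripper":0.2},{"wx":0,"wy":0,"wz":1.4,"tx":-0.51,"ty":-13.86,"tz":-4,"gripper":0.2},{"wx":0,"wy":0,"wz":1.4,"tx":-0.51,"ty":-13.86,"tz":-4,"gripper":0.2}]';python3 -m inch '[{"wx":0,"wy":0,"wz":0,"tx":0,"ty":-1.65,"tz":0,"gripper":0.2},{"wx":0,"wy":0,"wz":0,"tx":0,"ty":-1.65,"tz":0,"gripper":0.2},{"wx":0,"wy":0,"wz":0,"tx":0,"ty":-1.65,"tz":0,"gripper":0.2}]'; python3 -c "
from h import *
go(wor(.033,0,.046,TO,TA),TA+np.pi/2)"
```

```text
t: 18.58
ee_pos: [0.535, -0.1742, 0.1635]
tcp_rot: [-0.001, 0.112, 0.994, -0.0]
wrist_force: [0.7, 0.2, -0.8]
finger_gap: 0.284
grip_force: 39.5
t: 18.95
ee_pos: [0.5238, -0.2202, 0.1631]
tcp_rot: [-0.001, 0.112, 0.994, 0.0]
wrist_force: [0.2, -0.3, -0.8]
finger_gap: 0.285
grip_force: 39.6
t(xyz) [-0.467  0.177  3.901]
w [ 0.001 -0.013  0.003]
w [ 2.1000e-02  2.0000e-03 -1.7997e+01]
now [ 0.5238 -0.2202  0.1631]
```

```bash
python3 -m inch '[{"wx":0,"wy":0,"wz":0,"tx":-0.46,"ty":0.17,"tz":1,"gripper":0.2},{"wx":0,"wy":0,"wz":0,"tx":-0.46,"ty":0.17,"tz":2.5,"gripper":0.2},{"wx":0,"wy":0,"wz":0,"tx":-0.46,"ty":0.17,"tz":3.6,"gripper":0.2},{"wx":0,"wy":0,"wz":0,"tx":-0.46,"ty":0.17,"tz":3.9,"gripper":0.2},{"wx":0,"wy":0,"wz":0,"tx":-0.46,"ty":0.17,"tz":3.9,"gripper":0.5},{"wx":0,"wy":0,"wz":0,"tx":-0.46,"ty":0.17,"tz":3.9,"gripper":0.5},{"wx":0,"wy":0,"wz":0,"tx":-0.46,"ty":0.17,"tz":3.9,"gripper":0.5},{"wx":0,"wy":0,"wz":0,"tx":-0.46,"ty":0.17,"tz":2,"gripper":0.5}]'; python3 -c "
from h import *
go([.5104,.1265,.13],CA+np.pi/2)"
```

```text
t: 19.95
ee_pos: [0.5349, -0.2168, 0.1]
tcp_rot: [-0.005, 0.112, 0.994, 0.002]
wrist_force: [1.1, -0.6, 0.6]
finger_gap: 0.501
grip_force: 0.0
t(xyz) [ 3.358 10.976 -0.941]
w [ 0.02  -0.062 -1.419]
w [-0.09  -0.029 16.581]
now [ 0.5349 -0.2168  0.1   ]
```

```bash
python3 -m inch '[{"wx":0,"wy":0,"wz":0,"tx":0,"ty":0,"tz":-1.4,"gripper":0.5},{"wx":0,"wy":0,"wz":-1.4,"tx":3.45,"ty":10.98,"tz":-1.3,"gripper":0.5},{"wx":0,"wy":0,"wz":-1.4,"tx":3.45,"ty":10.98,"tz":-1.3,"gripper":0.5},{"wx":0,"wy":0,"wz":-1.4,"tx":3.45,"ty":10.98,"tz":-1.3,"gripper":0.5},{"wx":0,"wy":0,"wz":-1.4,"tx":3.45,"ty":10.98,"tz":-1.3,"gripper":0.5},{"wx":0,"wy":0,"wz":-1.4,"tx":3.45,"ty":10.98,"tz":-1.3,"gripper":0.5},{"wx":0,"wy":0,"wz":-1.4,"tx":3.45,"ty":10.98,"tz":-1.3,"gripper":0.5},{"wx":0,"wy":0,"wz":-1.4,"tx":3.45,"ty":10.98,"tz":-1.3,"gripper":0.5}]';python3 -m inch '[{"wx":0,"wy":0,"wz":0,"tx":0,"ty":0,"tz":0,"gripper":0.5}]'; python3 -c "
from h import *
go([.5104,.1265,.043],CA+np.pi/2)
for q in blues(shot('side'),.064,(180,100,400,330)): print(q[0],q[1],loc(q[2],TO,TA).round(3))"
```

```text
t: 20.95
ee_pos: [0.5111, 0.1274, 0.143]
tcp_rot: [-0.0, -0.012, 1.0, 0.0]
wrist_force: [-0.6, -0.4, 0.7]
finger_gap: 0.496
grip_force: 0.0
t: 21.08
ee_pos: [0.5115, 0.125, 0.1427]
tcp_rot: [-0.0, -0.01, 1.0, -0.0]
wrist_force: [0.3, 0.3, 0.1]
finger_gap: 0.499
grip_force: 0.0
t(xyz) [0.032 0.053 3.323]
w [-0.003 -0.005 -0.018]
w [-8.0000e-03  5.0000e-03  1.7982e+01]
now [0.5115 0.125  0.1427]
(np.float64(307.0), np.float64(189.3)) 63 [0.021 0.013]
(np.float64(292.8), np.float64(195.0)) 64 [0.026 0.073]
(np.float64(298.9), np.float64(241.9)) 105 [-0.163  0.23 ]
(np.float64(249.3), np.float64(244.1)) 82 [-0.082  0.338]
(np.float64(266.0), np.float64(252.0)) 87 [-0.137  0.327]
(np.float64(250.6), np.float64(264.6)) 79 [-0.151  0.39 ]
```

```bash
python3 -m inch '[{"wx":0,"wy":0,"wz":0,"tx":0.03,"ty":0.04,"tz":1,"gripper":0.5},{"wx":0,"wy":0,"wz":0,"tx":0.03,"ty":0.04,"tz":2.4,"gripper":0.5},{"wx":0,"wy":0,"wz":0,"tx":0.03,"ty":0.04,"tz":3.3,"gripper":0.5},{"wx":0,"wy":0,"wz":0,"tx":0.03,"ty":0.04,"tz":3.3,"gripper":0.5},{"wx":0,"wy":0,"wz":0,"tx":0.03,"ty":0.04,"tz":3.3,"gripper":0.2},{"wx":0,"wy":0,"wz":0,"tx":0.03,"ty":0.04,"tz":3.3,"gripper":0.2},{"wx":0,"wy":0,"wz":0,"tx":0.03,"ty":0.04,"tz":3.3,"gripper":0.2},{"wx":0,"wy":0,"wz":0,"tx":0.03,"ty":0.04,"tz":3.3,"gripper":0.2}]' 40; python3 -c "
from h import *
go(wor(.033,-.065,.046,TO,TA),TA+np.pi/2)"
```

```text
t: 22.12
ee_pos: [0.5112, 0.1266, 0.0444]
tcp_rot: [0.0, -0.01, 1.0, -0.0]
wrist_force: [-0.9, -0.5, 4.3]
finger_gap: 0.282
grip_force: 39.7
t(xyz) [ -0.153 -13.608  -0.049]
w [-1.000e-03  4.000e-03  1.406e+00]
w [-6.0000e-03 -2.0000e-03 -1.6594e+01]
now [0.5112 0.1266 0.0444]
```

```bash
python3 -m inch '[{"wx":0,"wy":0,"wz":0,"tx":0,"ty":0,"tz":-1.8,"gripper":0.2},{"wx":0,"wy":0,"wz":0,"tx":0,"ty":0,"tz":-3.6,"gripper":0.2},{"wx":0,"wy":0,"wz":0.4,"tx":0,"ty":-2,"tz":-4,"gripper":0.2},{"wx":0,"wy":0,"wz":1.4,"tx":-0.1,"ty":-4,"tz":-4,"gripper":0.2},{"wx":0,"wy":0,"wz":1.4,"tx":-0.15,"ty":-13.6,"tz":-4,"gripper":0.2},{"wx":0,"wy":0,"wz":1.4,"tx":-0.15,"ty":-13.6,"tz":-4,"gripper":0.2},{"wx":0,"wy":0,"wz":1.4,"tx":-0.15,"ty":-13.6,"tz":-4,"gripper":0.2},{"wx":0,"wy":0,"wz":1.4,"tx":-0.15,"ty":-13.6,"tz":-4,"gripper":0.2}]';python3 -m inch '[{"wx":0,"wy":0,"wz":0,"tx":-0.4,"ty":-1.4,"tz":0,"gripper":0.2},{"wx":0,"wy":0,"wz":0,"tx":-0.4,"ty":-1.4,"tz":0,"gripper":0.2},{"wx":0,"wy":0,"wz":0,"tx":-0.4,"ty":-1.4,"tz":0,"gripper":0.2}]'; python3 -c "
from h import *
go(wor(.033,-.065,.046,TO,TA),TA+np.pi/2)"
```

```text
t: 23.12
ee_pos: [0.5216, -0.245, 0.1633]
tcp_rot: [-0.001, 0.112, 0.994, -0.0]
wrist_force: [1.7, 0.6, -1.1]
finger_gap: 0.288
grip_force: 39.6
t: 23.5
ee_pos: [0.5237, -0.2861, 0.1629]
tcp_rot: [-0.001, 0.112, 0.994, 0.0]
wrist_force: [-0.2, -0.1, -0.8]
finger_gap: 0.288
grip_force: 39.6
t(xyz) [0.018 0.15  3.895]
w [ 0.003 -0.017  0.005]
w [ 2.6000e-02  5.0000e-03 -1.7995e+01]
now [ 0.5237 -0.2861  0.1629]
```

```bash
python3 -m inch '[{"wx":0,"wy":0,"wz":0,"tx":0.02,"ty":0.15,"tz":1,"gripper":0.2},{"wx":0,"wy":0,"wz":0,"tx":0.02,"ty":0.15,"tz":2.5,"gripper":0.2},{"wx":0,"wy":0,"wz":0,"tx":0.02,"ty":0.15,"tz":3.6,"gripper":0.2},{"wx":0,"wy":0,"wz":0,"tx":0.02,"ty":0.15,"tz":3.9,"gripper":0.2},{"wx":0,"wy":0,"wz":0,"tx":0.02,"ty":0.15,"tz":3.9,"gripper":0.5},{"wx":0,"wy":0,"wz":0,"tx":0.02,"ty":0.15,"tz":3.9,"gripper":0.5},{"wx":0,"wy":0,"wz":0,"tx":0.02,"ty":0.15,"tz":3.9,"gripper":0.5},{"wx":0,"wy":0,"wz":0,"tx":0.02,"ty":0.15,"tz":2,"gripper":0.5}]'; python3 -c "
from h import *
go([.4549,.1926,.13],CA+np.pi/2)"
```

```text
t: 24.5
ee_pos: [0.5209, -0.2799, 0.0997]
tcp_rot: [-0.005, 0.112, 0.994, 0.002]
wrist_force: [0.2, -0.4, -0.0]
finger_gap: 0.499
grip_force: 0.0
t(xyz) [ 5.664 14.866 -0.899]
w [ 0.026 -0.061 -1.417]
w [-0.089 -0.038 16.582]
now [ 0.5209 -0.2799  0.0997]
```

```bash
python3 -m inch '[{"wx":0,"wy":0,"wz":0,"tx":0,"ty":0,"tz":-1.4,"gripper":0.5},{"wx":0,"wy":0,"wz":-1.4,"tx":5.75,"ty":14.88,"tz":-1.3,"gripper":0.5},{"wx":0,"wy":0,"wz":-1.4,"tx":5.75,"ty":14.88,"tz":-1.3,"gripper":0.5},{"wx":0,"wy":0,"wz":-1.4,"tx":5.75,"ty":14.88,"tz":-1.3,"gripper":0.5},{"wx":0,"wy":0,"wz":-1.4,"tx":5.75,"ty":14.88,"tz":-1.3,"gripper":0.5},{"wx":0,"wy":0,"wz":-1.4,"tx":5.75,"ty":14.88,"tz":-1.3,"gripper":0.5},{"wx":0,"wy":0,"wz":-1.4,"tx":5.75,"ty":14.88,"tz":-1.3,"gripper":0.5},{"wx":0,"wy":0,"wz":-1.4,"tx":5.75,"ty":14.88,"tz":-1.3,"gripper":0.5}]';python3 -m inch '[{"wx":0,"wy":0,"wz":0,"tx":0,"ty":0,"tz":0,"gripper":0.5}]'; python3 -c "
from h import *
go([.4549,.1926,.043],CA+np.pi/2)
for q in blues(shot('side'),.064,(180,100,400,330)): print(q[0],q[1],loc(q[2],TO,TA).round(3))"
```

```text
t: 25.5
ee_pos: [0.4618, 0.1526, 0.1435]
tcp_rot: [0.0, -0.01, 1.0, 0.0]
wrist_force: [1.2, -0.4, -0.3]
finger_gap: 0.499
grip_force: 0.0
t: 25.62
ee_pos: [0.461, 0.1543, 0.1433]
tcp_rot: [-0.0, -0.013, 1.0, 0.0]
wrist_force: [-0.4, -0.5, -0.5]
finger_gap: 0.497
grip_force: 0.0
t(xyz) [0.169 1.278 3.344]
w [ 0.005 -0.003  0.024]
w [ 5.0000e-03  7.0000e-03 -1.7976e+01]
now [0.461  0.1543 0.1433]
(np.float64(321.1), np.float64(183.0)) 63 [ 0.02  -0.051]
(np.float64(307.4), np.float64(189.3)) 51 [0.021 0.012]
(np.float64(292.5), np.float64(195.2)) 55 [0.025 0.075]
(np.float64(298.8), np.float64(241.9)) 103 [-0.163  0.231]
(np.float64(266.1), np.float64(251.9)) 86 [-0.137  0.326]
(np.float64(250.5), np.float64(264.4)) 86 [-0.15  0.39]
```

```bash
python3 -m inch '[{"wx":0,"wy":0,"wz":0.02,"tx":0.17,"ty":1.28,"tz":0,"gripper":0.5},{"wx":0,"wy":0,"wz":0.02,"tx":0.17,"ty":1.27,"tz":1,"gripper":0.5},{"wx":0,"wy":0,"wz":0.02,"tx":0.17,"ty":1.27,"tz":2.4,"gripper":0.5},{"wx":0,"wy":0,"wz":0.02,"tx":0.17,"ty":1.27,"tz":3.32,"gripper":0.5},{"wx":0,"wy":0,"wz":0.02,"tx":0.17,"ty":1.27,"tz":3.32,"gripper":0.5},{"wx":0,"wy":0,"wz":0.02,"tx":0.17,"ty":1.27,"tz":3.32,"gripper":0.2},{"wx":0,"wy":0,"wz":0.02,"tx":0.17,"ty":1.27,"tz":3.32,"gripper":0.2},{"wx":0,"wy":0,"wz":0.02,"tx":0.17,"ty":1.27,"tz":3.32,"gripper":0.2}]' 40;python3 -m inch '[{"wx":0,"wy":0,"wz":0,"tx":0,"ty":0,"tz":0,"gripper":0.2},{"wx":0,"wy":0,"wz":0,"tx":0,"ty":0,"tz":0,"gripper":0.2}]'; python3 -c "
from h import *
go(wor(-.033,.065,.046,TO,TA),TA+np.pi/2)"
```

```text
t: 26.68
ee_pos: [0.4568, 0.1887, 0.0441]
tcp_rot: [0.0, -0.008, 1.0, 0.0]
wrist_force: [-0.6, -0.5, -0.9]
finger_gap: 0.289
grip_force: 39.2
t: 26.92
ee_pos: [0.4567, 0.1888, 0.0439]
tcp_rot: [0.0, -0.008, 1.0, -0.0]
wrist_force: [0.3, -0.4, 4.7]
finger_gap: 0.283
grip_force: 39.6
t(xyz) [ -0.885 -10.974  -0.07 ]
w [-1.000e-03  1.000e-03  1.386e+00]
w [-2.0000e-03 -1.0000e-03 -1.6614e+01]
now [0.4567 0.1888 0.0439]
```

```bash
python3 -m inch '[{"wx":0,"wy":0,"wz":0,"tx":0,"ty":0,"tz":-1.8,"gripper":0.2},{"wx":0,"wy":0,"wz":0,"tx":0,"ty":0,"tz":-3.6,"gripper":0.2},{"wx":0,"wy":0,"wz":0.4,"tx":0,"ty":-2,"tz":-4,"gripper":0.2},{"wx":0,"wy":0,"wz":1.4,"tx":-0.3,"ty":-4,"tz":-4,"gripper":0.2},{"wx":0,"wy":0,"wz":1.39,"tx":-0.89,"ty":-10.98,"tz":-4,"gripper":0.2},{"wx":0,"wy":0,"wz":1.39,"tx":-0.89,"ty":-10.98,"tz":-4,"gripper":0.2},{"wx":0,"wy":0,"wz":1.39,"tx":-0.89,"ty":-10.98,"tz":-4,"gripper":0.2},{"wx":0,"wy":0,"wz":1.39,"tx":-0.89,"ty":-10.98,"tz":-4,"gripper":0.2}]';python3 -m inch '[{"wx":0,"wy":0,"wz":0,"tx":0,"ty":0,"tz":0,"gripper":0.2},{"wx":0,"wy":0,"wz":0,"tx":0,"ty":0,"tz":0,"gripper":0.2}]'; python3 -c "
from h import *
go(wor(-.033,.065,.046,TO,TA),TA+np.pi/2)"
```

```text
t: 27.92
ee_pos: [0.488, -0.1434, 0.1628]
tcp_rot: [-0.001, 0.115, 0.993, -0.0]
wrist_force: [-0.1, 0.8, -0.6]
finger_gap: 0.287
grip_force: 39.9
t: 28.18
ee_pos: [0.4873, -0.1394, 0.1625]
tcp_rot: [-0.002, 0.113, 0.994, 0.0]
wrist_force: [-0.6, 0.5, -0.8]
finger_gap: 0.291
grip_force: 39.9
t(xyz) [-0.058 -0.011  3.882]
w [ 0.002 -0.018 -0.002]
w [-2.8000e-02 -3.0000e-03  1.7998e+01]
now [ 0.4873 -0.1394  0.1625]
```

```bash
python3 -m inch '[{"wx":0,"wy":0,"wz":0,"tx":-0.06,"ty":-0.01,"tz":1.5,"gripper":0.2},{"wx":0,"wy":0,"wz":0,"tx":-0.06,"ty":-0.01,"tz":2.8,"gripper":0.2},{"wx":0,"wy":0,"wz":0,"tx":-0.06,"ty":-0.01,"tz":3.7,"gripper":0.2},{"wx":0,"wy":0,"wz":0,"tx":-0.06,"ty":-0.01,"tz":3.89,"gripper":0.2},{"wx":0,"wy":0,"wz":0,"tx":-0.06,"ty":-0.01,"tz":3.89,"gripper":0.5},{"wx":0,"wy":0,"wz":0,"tx":-0.06,"ty":-0.01,"tz":3.89,"gripper":0.5},{"wx":0,"wy":0,"wz":0,"tx":-0.06,"ty":-0.01,"tz":3.89,"gripper":0.5},{"wx":0,"wy":0,"wz":0,"tx":-0.06,"ty":-0.01,"tz":2,"gripper":0.5}]'; python3 -c "
from h import *
go([.4526,.1275,.13],CA+np.pi/2)"
```

```text
t: 29.18
ee_pos: [0.4859, -0.1395, 0.1003]
tcp_rot: [-0.005, 0.113, 0.994, 0.001]
wrist_force: [1.3, -0.5, -0.1]
finger_gap: 0.497
grip_force: 0.0
t(xyz) [ 3.091  8.425 -0.947]
w [ 0.014 -0.06  -1.429]
w [-0.087 -0.02  16.571]
now [ 0.4859 -0.1395  0.1003]
```

```bash
python3 -m inch '[{"wx":0,"wy":0,"wz":0,"tx":0,"ty":0,"tz":-1.4,"gripper":0.5},{"wx":0,"wy":0,"wz":-1.42,"tx":3.15,"ty":8.43,"tz":-1.3,"gripper":0.5},{"wx":0,"wy":0,"wz":-1.42,"tx":3.15,"ty":8.43,"tz":-1.3,"gripper":0.5},{"wx":0,"wy":0,"wz":-1.42,"tx":3.15,"ty":8.43,"tz":-1.3,"gripper":0.5},{"wx":0,"wy":0,"wz":-1.42,"tx":3.15,"ty":8.43,"tz":-1.3,"gripper":0.5},{"wx":0,"wy":0,"wz":-1.42,"tx":3.15,"ty":8.43,"tz":-1.3,"gripper":0.5},{"wx":0,"wy":0,"wz":-1.42,"tx":3.15,"ty":8.43,"tz":-1.3,"gripper":0.5},{"wx":0,"wy":0,"wz":-1.42,"tx":3.15,"ty":8.43,"tz":-1.3,"gripper":0.5}]';python3 -m inch '[{"wx":0,"wy":0,"wz":0,"tx":0,"ty":0,"tz":0,"gripper":0.5}]'; python3 -c "
from h import *
go([.4526,.1275,.043],CA+np.pi/2)
for q in blues(shot('side'),.064,(180,100,400,330)): print(q[0],q[1],loc(q[2],TO,TA).round(3))"
```

```text
t: 30.18
ee_pos: [0.4547, 0.126, 0.1424]
tcp_rot: [-0.0, -0.01, 1.0, -0.0]
wrist_force: [0.3, 0.0, -0.4]
finger_gap: 0.499
grip_force: 0.0
t: 30.3
ee_pos: [0.4547, 0.1256, 0.1422]
tcp_rot: [-0.001, -0.01, 1.0, -0.0]
wrist_force: [0.3, -1.0, 0.8]
finger_gap: 0.498
grip_force: 0.0
t(xyz) [0.064 0.065 3.306]
w [-0.002 -0.008 -0.018]
w [-1.2000e-02  3.0000e-03  1.7982e+01]
now [0.4547 0.1256 0.1422]
(np.float64(321.1), np.float64(182.9)) 61 [ 0.02  -0.052]
(np.float64(307.3), np.float64(189.2)) 53 [0.021 0.013]
(np.float64(292.5), np.float64(195.2)) 55 [0.025 0.075]
(np.float64(307.5), np.float64(205.6)) 44 [-0.049  0.082]
(np.float64(298.9), np.float64(241.9)) 103 [-0.163  0.23 ]
(np.float64(266.1), np.float64(251.9)) 89 [-0.137  0.326]
```

```bash
python3 -m inch '[{"wx":0,"wy":0,"wz":0,"tx":0.06,"ty":0.05,"tz":1,"gripper":0.5},{"wx":0,"wy":0,"wz":0,"tx":0.06,"ty":0.05,"tz":2.4,"gripper":0.5},{"wx":0,"wy":0,"wz":0,"tx":0.06,"ty":0.05,"tz":3.29,"gripper":0.5},{"wx":0,"wy":0,"wz":0,"tx":0.06,"ty":0.05,"tz":3.29,"gripper":0.5},{"wx":0,"wy":0,"wz":0,"tx":0.06,"ty":0.05,"tz":3.29,"gripper":0.2},{"wx":0,"wy":0,"wz":0,"tx":0.06,"ty":0.05,"tz":3.29,"gripper":0.2},{"wx":0,"wy":0,"wz":0,"tx":0.06,"ty":0.05,"tz":3.29,"gripper":0.2},{"wx":0,"wy":0,"wz":0,"tx":0.06,"ty":0.05,"tz":3.29,"gripper":0.2}]' 40; python3 -c "
from h import *
go(wor(-.033,0,.046,TO,TA),TA+np.pi/2)"
```

```text
t: 31.35
ee_pos: [0.4533, 0.1282, 0.0442]
tcp_rot: [0.0, -0.011, 1.0, -0.0]
wrist_force: [0.2, -0.2, 3.3]
finger_gap: 0.29
grip_force: 39.4
t(xyz) [ -0.456 -11.063  -0.059]
w [0.    0.002 1.415]
w [-3.0000e-03  0.0000e+00 -1.6585e+01]
now [0.4533 0.1282 0.0442]
```

```bash
python3 -m inch '[{"wx":0,"wy":0,"wz":0,"tx":0,"ty":0,"tz":-1.8,"gripper":0.2},{"wx":0,"wy":0,"wz":0,"tx":0,"ty":0,"tz":-3.6,"gripper":0.2},{"wx":0,"wy":0,"wz":0.4,"tx":0,"ty":-2,"tz":-4,"gripper":0.2},{"wx":0,"wy":0,"wz":1.4,"tx":-0.2,"ty":-4,"tz":-4,"gripper":0.2},{"wx":0,"wy":0,"wz":1.41,"tx":-0.46,"ty":-11.06,"tz":-4,"gripper":0.2},{"wx":0,"wy":0,"wz":1.41,"tx":-0.46,"ty":-11.06,"tz":-4,"gripper":0.2},{"wx":0,"wy":0,"wz":1.41,"tx":-0.46,"ty":-11.06,"tz":-4,"gripper":0.2},{"wx":0,"wy":0,"wz":1.41,"tx":-0.46,"ty":-11.06,"tz":-4,"gripper":0.2}]';python3 -m inch '[{"wx":0,"wy":0,"wz":0,"tx":0,"ty":0,"tz":0,"gripper":0.2},{"wx":0,"wy":0,"wz":0,"tx":0,"ty":0,"tz":0,"gripper":0.2}]'; python3 -c "
from h import *
go(wor(-.033,-.002,.046,TO,TA),TA+np.pi/2)"
```

```text
t: 32.35
ee_pos: [0.4736, -0.2067, 0.1636]
tcp_rot: [-0.0, 0.114, 0.993, -0.001]
wrist_force: [0.5, 0.4, -0.5]
finger_gap: 0.284
grip_force: 39.6
t: 32.6
ee_pos: [0.4729, -0.2023, 0.1631]
tcp_rot: [-0.001, 0.112, 0.994, 0.0]
wrist_force: [0.2, 0.2, -0.5]
finger_gap: 0.288
grip_force: 39.6
t(xyz) [-0.055 -0.092  3.902]
w [ 0.002 -0.016  0.008]
w [ 2.5000e-02  3.0000e-03 -1.7992e+01]
now [ 0.4729 -0.2023  0.1631]
```

```bash
python3 -m inch '[{"wx":0,"wy":0,"wz":0,"tx":-0.06,"ty":-0.09,"tz":1.5,"gripper":0.2},{"wx":0,"wy":0,"wz":0,"tx":-0.06,"ty":-0.09,"tz":2.8,"gripper":0.2},{"wx":0,"wy":0,"wz":0,"tx":-0.06,"ty":-0.09,"tz":3.7,"gripper":0.2},{"wx":0,"wy":0,"wz":0,"tx":-0.06,"ty":-0.09,"tz":3.9,"gripper":0.2},{"wx":0,"wy":0,"wz":0,"tx":-0.06,"ty":-0.09,"tz":3.9,"gripper":0.5},{"wx":0,"wy":0,"wz":0,"tx":-0.06,"ty":-0.09,"tz":3.9,"gripper":0.5},{"wx":0,"wy":0,"wz":0,"tx":-0.06,"ty":-0.09,"tz":3.9,"gripper":0.5},{"wx":0,"wy":0,"wz":0,"tx":-0.06,"ty":-0.09,"tz":2,"gripper":0.5}]'; python3 -m inch '[{"wx":0,"wy":0,"wz":0,"tx":0,"ty":0,"tz":-1.5,"gripper":0.8},{"wx":0,"wy":0,"wz":0,"tx":0,"ty":8,"tz":-4,"gripper":0.8},{"wx":0,"wy":0,"wz":0,"tx":0,"ty":8,"tz":-4,"gripper":0.8},{"wx":0,"wy":0,"wz":0,"tx":0,"ty":8,"tz":-4,"gripper":0.8},{"wx":0,"wy":0,"wz":0,"tx":0,"ty":8,"tz":-4,"gripper":0.8},{"wx":0,"wy":0,"wz":0,"tx":0,"ty":8,"tz":-4,"gripper":0.8},{"wx":0,"wy":0,"wz":0,"tx":0,"ty":8,"tz":-4,"gripper":0.8}]'; python3 -c "
from h import *
shot('side','s5.png');shot('top','t5.png')
a=cv2.imread('pics/s5.png')[120:300,170:370];b=cv2.imread('pics/t5.png')[90:270,280:480]
cv2.imwrite('pics/c5.png',cv2.resize(np.hstack([a,b]),None,fx=2,fy=2))"
```

```text
t: 33.6
ee_pos: [0.471, -0.2044, 0.1006]
tcp_rot: [-0.005, 0.112, 0.994, 0.002]
wrist_force: [0.3, -0.8, -0.1]
finger_gap: 0.504
grip_force: 0.0
t: 34.48
ee_pos: [0.5281, 0.0276, 0.2235]
tcp_rot: [-0.001, 0.112, 0.994, -0.0]
wrist_force: [0.6, -0.9, 0.2]
finger_gap: 0.799
grip_force: 0.0
```

View pics/c5.png

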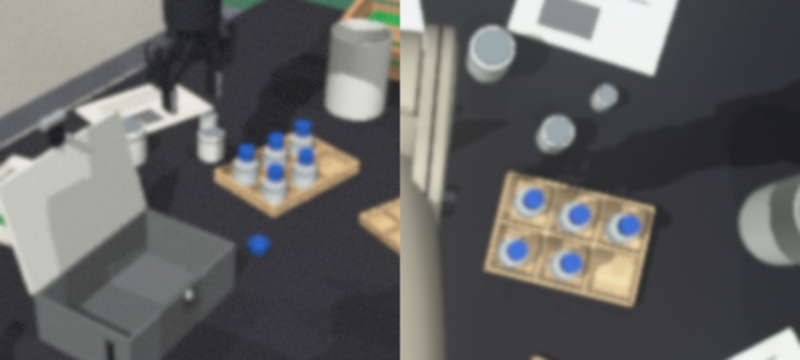

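Five pots stand upright, one per compartment (crop caps (533,200), (578,216), (627,227), (515,250), (570,264)). The magnifier is at crop (555,132).

```bash
cat >> h.py <<'E'
def mag():
    c=shot('top');P=cloud(c);Z=P[:,:,2];out=None
    m=(Z>.036)&(Z<.056)&(abs(P[:,:,0]-.65)<.12)&(abs(P[:,:,1]+.2)<.14)&(np.hypot(P[:,:,0]-.506,P[:,:,1]+.21)>.1)
    n,_,st,ce=cv2.connectedComponentsWithStats(m.astype(np.uint8),connectivity=4)
    for i in range(1,n):
        if st[i,4]>60: print('cand',ce[i].round(1),st[i,4],np.median(P[_==i],0).round(4),rect(c,_==i,.0475)[0])
E
python3 - <<'E'
from h import *
mag();print(onz(shot('top'),[[358,157]],.045))
go([.643,-.189,.14],TA+np.pi/2)
E
```

```text
cand [358.5 156. ] 203 [ 0.6429 -0.1906  0.0455] ((642.5680541992188, -189.25265502929688), (42.68830108642578, 39.31515884399414), 0.10969039052724838)
[[ 0.64039474 -0.18845671  0.045     ]]
t(xyz) [-5.374 -6.124  2.742]
w [-0.005 -0.017 -0.008]
w [-2.7000e-02  8.0000e-03  1.7992e+01]
now [0.5275 0.0263 0.2226]
```

```bash
python3 -m inch '[{"wx":0,"wy":0,"wz":0,"tx":-5.37,"ty":-6.15,"tz":0.5,"gripper":0.85},{"wx":0,"wy":0,"wz":0,"tx":-5.37,"ty":-6.15,"tz":1.5,"gripper":0.85},{"wx":0,"wy":0,"wz":0,"tx":-5.37,"ty":-6.15,"tz":2.2,"gripper":0.85},{"wx":0,"wy":0,"wz":0,"tx":-5.37,"ty":-6.15,"tz":2.7,"gripper":0.85},{"wx":0,"wy":0,"wz":0,"tx":-5.37,"ty":-6.15,"tz":2.7,"gripper":0.85},{"wx":0,"wy":0,"wz":0,"tx":-5.37,"ty":-6.15,"tz":2.7,"gripper":0.85},{"wx":0,"wy":0,"wz":0,"tx":-5.37,"ty":-6.15,"tz":2.7,"gripper":0.85}]'; python3 - <<'E'
from h import *
go([.643,-.190,.012],TA+np.pi/2)
s=shot('side','s6.png');P=cloud(s)
cv2.imwrite('pics/c6.png',cv2.resize(s['color'][110:230,200:360,::-1],None,fx=4,fy=4))
E
```

```text
t: 35.55
ee_pos: [0.6437, -0.1875, 0.1431]
tcp_rot: [-0.001, 0.112, 0.994, -0.0]
wrist_force: [0.3, 1.0, -0.3]
finger_gap: 0.85
grip_force: 0.0
t(xyz) [-1.000e-03 -8.600e-02  4.369e+00]
w [-0.002 -0.006  0.008]
w [ 9.0000e-03 -3.0000e-03 -1.7992e+01]
now [ 0.6437 -0.1875  0.1431]
```

View pics/c6.png

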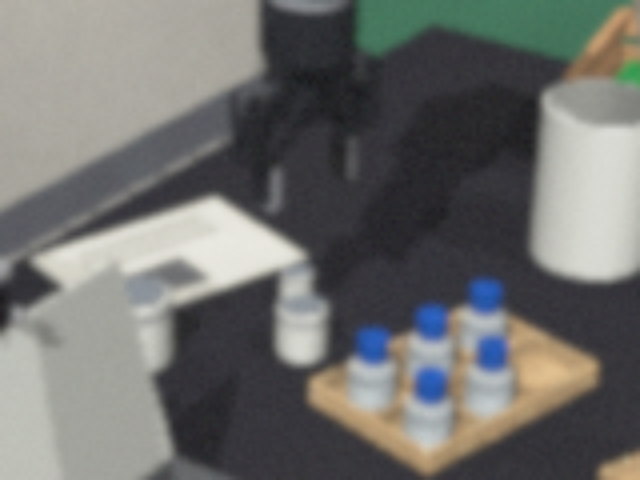

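The magnifier (crop (302,328)) stands below the fingers, unmoved; go down and grip.

```bash
python3 -m inch '[{"wx":0,"wy":0,"wz":0,"tx":0,"ty":-0.07,"tz":1.3,"gripper":0.85},{"wx":0,"wy":0,"wz":0,"tx":0,"ty":-0.07,"tz":2.6,"gripper":0.85},{"wx":0,"wy":0,"wz":0,"tx":0,"ty":-0.07,"tz":3.6,"gripper":0.85},{"wx":0,"wy":0,"wz":0,"tx":0,"ty":-0.07,"tz":4.35,"gripper":0.85},{"wx":0,"wy":0,"wz":0,"tx":0,"ty":-0.07,"tz":4.35,"gripper":0.4},{"wx":0,"wy":0,"wz":0,"tx":0,"ty":-0.07,"tz":4.35,"gripper":0.4},{"wx":0,"wy":0,"wz":0,"tx":0,"ty":-0.07,"tz":4.35,"gripper":0.4},{"wx":0,"wy":0,"wz":0,"tx":0,"ty":-0.07,"tz":4.35,"gripper":0.4}]' 40;python3 -m inch '[{"wx":0,"wy":0,"wz":0,"tx":0,"ty":0,"tz":0,"gripper":0.4},{"wx":0,"wy":0,"wz":0,"tx":0,"ty":0,"tz":0,"gripper":0.4}]'; python3 -c "
from h import *
go(wor(-.008,0,.018,CO,CA),CA+np.pi/2)"
```

```text
t: 36.6
ee_pos: [0.6444, -0.1905, 0.0132]
tcp_rot: [0.0, 0.112, 0.994, -0.0]
wrist_force: [-0.7, 0.5, 3.8]
finger_gap: 0.482
grip_force: 40.6
t: 36.85
ee_pos: [0.6444, -0.1905, 0.0131]
tcp_rot: [0.0, 0.112, 0.994, -0.0]
wrist_force: [-1.0, 1.0, 5.9]
finger_gap: 0.48
grip_force: 40.8
t(xyz) [ 7.942 11.356 -0.173]
w [-0.003  0.004 -1.417]
w [6.0000e-03 4.0000e-03 1.6583e+01]
now [ 0.6444 -0.1905  0.0131]
```

```bash
python3 -m inch '[{"wx":0,"wy":0,"wz":0,"tx":0,"ty":0,"tz":-2,"gripper":0.4},{"wx":0,"wy":0,"wz":0,"tx":0,"ty":0,"tz":-4,"gripper":0.4},{"wx":0,"wy":0,"wz":0,"tx":0,"ty":0,"tz":-5,"gripper":0.4},{"wx":0,"wy":0,"wz":0,"tx":0,"ty":0,"tz":-5,"gripper":0.4}]'; python3 -c "
from h import *
print(tool()[0]);go([.47,0,.16],CA+np.pi/2)"
```

```text
t: 37.35
ee_pos: [0.6457, -0.1912, 0.1652]
tcp_rot: [0.002, 0.112, 0.994, -0.001]
wrist_force: [0.2, 0.3, -1.4]
finger_gap: 0.482
grip_force: 40.8
[ 0.6457491  -0.19124761  0.16516302]
t(xyz) [7.133 4.908 0.126]
w [-0.014  0.029 -1.419]
w [ 0.041  0.021 16.581]
now [ 0.6457 -0.1912  0.1652]
```

```bash
python3 -m inch '[{"wx":0,"wy":0,"wz":-0.5,"tx":7.13,"ty":4.9,"tz":0,"gripper":0.4},{"wx":0,"wy":0,"wz":-1.4,"tx":7.13,"ty":4.9,"tz":0,"gripper":0.4},{"wx":0,"wy":0,"wz":-1.42,"tx":7.13,"ty":4.9,"tz":0,"gripper":0.4},{"wx":0,"wy":0,"wz":-1.42,"tx":7.13,"ty":4.9,"tz":0,"gripper":0.4},{"wx":0,"wy":0,"wz":-1.42,"tx":7.13,"ty":4.9,"tz":0,"gripper":0.4},{"wx":0,"wy":0,"wz":-1.42,"tx":7.13,"ty":4.9,"tz":0,"gripper":0.4}]'; python3 -c "
from h import *
go(wor(-.01,0,.16,CO,CA),CA+np.pi/2)"
```

```text
t: 38.1
ee_pos: [0.4666, 0.0012, 0.1604]
tcp_rot: [-0.002, -0.012, 1.0, -0.0]
wrist_force: [0.1, 0.1, -0.5]
finger_gap: 0.479
grip_force: 40.9
t(xyz) [-0.804  6.433  0.009]
w [-0.001 -0.021  0.008]
w [ 3.4000e-02 -2.0000e-03 -1.7991e+01]
now [0.4666 0.0012 0.1604]
```

```bash
python3 -m inch '[{"wx":0,"wy":0,"wz":0,"tx":-0.75,"ty":6.43,"tz":0,"gripper":0.4},{"wx":0,"wy":0,"wz":0,"tx":-0.75,"ty":6.43,"tz":0,"gripper":0.4},{"wx":0,"wy":0,"wz":0,"tx":-0.75,"ty":6.43,"tz":0,"gripper":0.4},{"wx":0,"wy":0,"wz":0,"tx":-0.75,"ty":6.43,"tz":0,"gripper":0.4},{"wx":0,"wy":0,"wz":0,"tx":-0.75,"ty":6.43,"tz":0,"gripper":0.4},{"wx":0,"wy":0,"wz":0,"tx":-0.75,"ty":6.43,"tz":0,"gripper":0.4}]'; python3 -c "
from h import *
go(wor(-.01,0,.0175,CO,CA),CA+np.pi/2)"
```

```text
t: 38.85
ee_pos: [0.4861, 0.1926, 0.1612]
tcp_rot: [-0.001, -0.01, 1.0, -0.0]
wrist_force: [0.3, 0.2, -0.9]
finger_gap: 0.48
grip_force: 41.1
t(xyz) [-0.01   0.074  4.791]
w [-0.005 -0.015 -0.011]
w [-2.3000e-02  8.0000e-03  1.7989e+01]
now [0.4861 0.1926 0.1612]
```

```bash
python3 -m inch '[{"wx":0,"wy":0,"wz":0,"tx":0,"ty":0.06,"tz":1.6,"gripper":0.4},{"wx":0,"wy":0,"wz":0,"tx":0,"ty":0.06,"tz":3.2,"gripper":0.4},{"wx":0,"wy":0,"wz":0,"tx":0,"ty":0.06,"tz":4.3,"gripper":0.4},{"wx":0,"wy":0,"wz":0,"tx":0,"ty":0.06,"tz":4.76,"gripper":0.4},{"wx":0,"wy":0,"wz":0,"tx":0,"ty":0.06,"tz":4.78,"gripper":0.4},{"wx":0,"wy":0,"wz":0,"tx":0,"ty":0.06,"tz":4.78,"gripper":0.8},{"wx":0,"wy":0,"wz":0,"tx":0,"ty":0.06,"tz":4.78,"gripper":0.8},{"wx":0,"wy":0,"wz":0,"tx":0,"ty":0.06,"tz":4.78,"gripper":0.8}]';python3 -m inch '[{"wx":0,"wy":0,"wz":0,"tx":0,"ty":0,"tz":0,"gripper":0.8},{"wx":0,"wy":0,"wz":0,"tx":0,"ty":0,"tz":-1.5,"gripper":0.8},{"wx":0,"wy":0,"wz":0,"tx":0,"ty":0,"tz":-3.5,"gripper":0.8},{"wx":0,"wy":0,"wz":0,"tx":1,"ty":-1,"tz":-5.5,"gripper":0.8},{"wx":0,"wy":0,"wz":0,"tx":1.5,"ty":-3,"tz":-7.5,"gripper":0.8},{"wx":0,"wy":0,"wz":0,"tx":1.5,"ty":-5.5,"tz":-9,"gripper":0.8},{"wx":0,"wy":0,"wz":0,"tx":1.5,"ty":-6.5,"tz":-9,"gripper":0.8},{"wx":0,"wy":0,"wz":0,"tx":1.5,"ty":-6.5,"tz":-9,"gripper":0.8}]'; python3 -c "
from h import *
shot('side','s7.png');c=shot('top','t7.png');P=cloud(c)
m=(P[:,:,2]>.2)&(abs(P[:,:,0]-.61)<.05)&(abs(P[:,:,1]-.2)<.13);print('lid top',np.median(P[m],0),m.sum())
a=cv2.imread('pics/s7.png')[130:310,170:350];b=cv2.imread('pics/t7.png')[110:290,140:320]
cv2.imwrite('pics/c7.png',cv2.resize(np.hstack([a,b]),None,fx=2,fy=2))"
```

```text
t: 39.85
ee_pos: [0.4862, 0.1961, 0.0191]
tcp_rot: [-0.0, -0.012, 1.0, 0.0]
wrist_force: [0.1, -0.3, 0.7]
finger_gap: 0.798
grip_force: 0.0
t: 40.85
ee_pos: [0.4462, -0.0025, 0.2908]
tcp_rot: [0.001, -0.01, 1.0, -0.001]
wrist_force: [0.7, 0.6, -0.6]
finger_gap: 0.802
grip_force: 0.0
lid top [0.60506442 0.19606642 0.21797932] 889
```

View pics/c7.png

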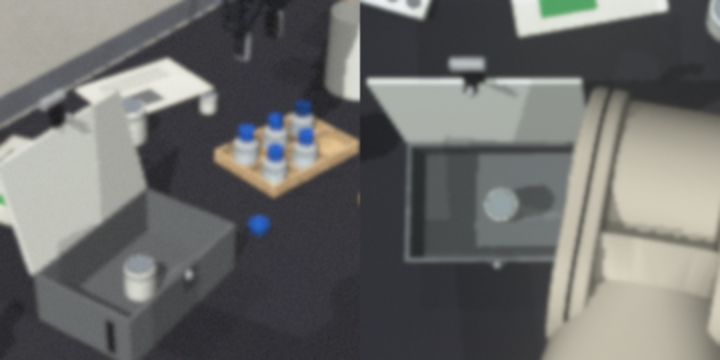

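The magnifier stands in the case (top crop (501,204)) and the lid is still open with the bar at (466,64). Regrip the bar.

```bash
python3 -c "
from h import *
t=shot('top');P=cloud(t);m=(P[:,:,2]>.235)&(abs(P[:,:,0]-.62)<.05)&(abs(P[:,:,1]-.2)<.04);print('bar',np.median(P[m],0),P[m].min(0),P[m].max(0),m.sum())
go([.622,.1975,.325],CA+np.pi/2)"
```

```text
bar [0.61252329 0.19702678 0.25449122] [0.58752618 0.18005122 0.23557799] [0.62368213 0.21631702 0.26264055] 215
t(xyz) [-6.014  6.479 -1.205]
w [ 0.    -0.003 -0.01 ]
w [-4.000e-03 -0.000e+00  1.799e+01]
now [ 0.4457 -0.0006  0.2889]
```

```bash
python3 -m inch '[{"wx":0,"wy":0,"wz":0,"tx":0,"ty":0,"tz":-1.2,"gripper":0.75},{"wx":0,"wy":0,"wz":0,"tx":-6.01,"ty":6.48,"tz":-1.2,"gripper":0.75},{"wx":0,"wy":0,"wz":0,"tx":-6.01,"ty":6.48,"tz":-1.2,"gripper":0.75},{"wx":0,"wy":0,"wz":0,"tx":-6.01,"ty":6.48,"tz":-1.2,"gripper":0.75},{"wx":0,"wy":0,"wz":0,"tx":-6.01,"ty":6.48,"tz":-1.2,"gripper":0.75},{"wx":0,"wy":0,"wz":0,"tx":-6.01,"ty":6.48,"tz":-1.2,"gripper":0.75},{"wx":0,"wy":0,"wz":0,"tx":-6.01,"ty":6.48,"tz":-1.2,"gripper":0.75}]'; python3 -c "
from h import *
go([.621,.1975,.234],CA+np.pi/2)"
```

```text
t: 41.88
ee_pos: [0.6205, 0.2, 0.3224]
tcp_rot: [-0.002, -0.013, 1.0, -0.0]
wrist_force: [0.3, -0.3, 0.3]
finger_gap: 0.754
grip_force: 0.0
t(xyz) [-0.028 -0.081  2.948]
w [-0.005 -0.028  0.017]
w [ 4.3000e-02 -8.0000e-03 -1.7983e+01]
now [0.6205 0.2    0.3224]
```

```bash
python3 -m inch '[{"wx":0,"wy":0,"wz":0,"tx":-0.03,"ty":-0.05,"tz":1,"gripper":0.75},{"wx":0,"wy":0,"wz":0,"tx":-0.03,"ty":-0.05,"tz":2.2,"gripper":0.75},{"wx":0,"wy":0,"wz":0,"tx":-0.03,"ty":-0.05,"tz":2.95,"gripper":0.75},{"wx":0,"wy":0,"wz":0,"tx":-0.03,"ty":-0.05,"tz":2.95,"gripper":0.75},{"wx":0,"wy":0,"wz":0,"tx":-0.03,"ty":-0.05,"tz":2.95,"gripper":0.3},{"wx":0,"wy":0,"wz":0,"tx":-0.03,"ty":-0.05,"tz":2.95,"gripper":0.3},{"wx":0,"wy":0,"wz":0,"tx":-0.03,"ty":-0.05,"tz":2.95,"gripper":0.3},{"wx":0,"wy":0,"wz":0,"tx":-0.03,"ty":-0.05,"tz":2.95,"gripper":0.3}]' 50;python3 -m inch '[{"wx":0,"wy":0,"wz":0,"tx":0,"ty":0,"tz":0,"gripper":0.3}]'; python3 -c "
from h import *
p0,M=tool();print(p0);H=np.array([.571,.1966,.0755]);ux=np.array([np.cos(CA),np.sin(CA),0])
f=lambda t:H+.185*(-ux*np.cos(t)+np.array([0,0,np.sin(t)]))
for t in np.arange(1.85,-.01,-.1): print(round(t,2),((M.T@(f(t)-f(1.85)))/.03).round(2))
"
```

```text
t: 42.88
ee_pos: [0.6227, 0.1976, 0.238]
tcp_rot: [0.0, -0.012, 1.0, 0.001]
wrist_force: [-2.2, 1.1, 5.8]
finger_gap: 0.411
grip_force: 50.4
t: 43.0
ee_pos: [0.6227, 0.1976, 0.238]
tcp_rot: [0.0, -0.012, 1.0, 0.001]
wrist_force: [-3.4, 2.0, 7.2]
finger_gap: 0.404
grip_force: 50.4
[0.62266705 0.19755807 0.23797335]
1.85 [0. 0. 0.]
1.75 [ 0.6   0.   -0.14]
1.65 [ 1.21  0.   -0.22]
1.55 [ 1.83  0.   -0.24]
1.45 [ 2.44  0.   -0.2 ]
1.35 [ 3.05  0.   -0.09]
1.25 [3.64 0.   0.07]
1.15 [4.22 0.   0.3 ]
1.05 [4.77 0.   0.57]
0.95 [5.29 0.   0.91]
0.85 [5.77 0.   1.29]
0.75 [6.21 0.   1.72]
0.65 [6.61 0.   2.19]
0.55 [6.96 0.   2.7 ]
0.45 [7.26 0.   3.24]
0.35 [7.5  0.   3.81]
0.25 [7.68 0.   4.4 ]
0.15 [7.8 0.  5. ]
0.05 [ 7.86 -0.    5.61]
```

```bash
python3 -m inch '[{"wx":0,"wy":0,"wz":0,"tx":0.6,"ty":0,"tz":-0.14,"gripper":0.3},{"wx":0,"wy":0,"wz":0,"tx":1.21,"ty":0,"tz":-0.22,"gripper":0.3},{"wx":0,"wy":0,"wz":0,"tx":1.83,"ty":0,"tz":-0.24,"gripper":0.3},{"wx":0,"wy":0,"wz":0,"tx":2.44,"ty":0,"tz":-0.2,"gripper":0.3},{"wx":0,"wy":0,"wz":0,"tx":3.05,"ty":0,"tz":-0.09,"gripper":0.3},{"wx":0,"wy":0,"wz":0,"tx":3.64,"ty":0,"tz":0.07,"gripper":0.3},{"wx":0,"wy":0,"wz":0,"tx":4.22,"ty":0,"tz":0.3,"gripper":0.3},{"wx":0,"wy":0,"wz":0,"tx":4.77,"ty":0,"tz":0.57,"gripper":0.3}]'; python3 -m inch '[{"wx":0,"wy":0,"wz":0,"tx":0.52,"ty":0,"tz":0.34,"gripper":0.3},{"wx":0,"wy":0,"wz":0,"tx":1.0,"ty":0,"tz":0.72,"gripper":0.3},{"wx":0,"wy":0,"wz":0,"tx":1.44,"ty":0,"tz":1.15,"gripper":0.3},{"wx":0,"wy":0,"wz":0,"tx":1.84,"ty":0,"tz":1.62,"gripper":0.3},{"wx":0,"wy":0,"wz":0,"tx":2.19,"ty":0,"tz":2.13,"gripper":0.3},{"wx":0,"wy":0,"wz":0,"tx":2.49,"ty":0,"tz":2.67,"gripper":0.3},{"wx":0,"wy":0,"wz":0,"tx":2.73,"ty":0,"tz":3.24,"gripper":0.3},{"wx":0,"wy":0,"wz":0,"tx":2.91,"ty":0,"tz":3.83,"gripper":0.3}]'; python3 -c "
from h import *
go([.387,.192,.062],CA+np.pi/2)"
```

```text
t: 44.0
ee_pos: [0.4788, 0.1939, 0.2223]
tcp_rot: [0.001, -0.012, 1.0, 0.0]
wrist_force: [-2.8, 0.5, 12.6]
finger_gap: 0.408
grip_force: 55.1
t: 45.0
ee_pos: [0.3875, 0.1915, 0.1032]
tcp_rot: [-0.003, -0.012, 1.0, 0.0]
wrist_force: [-3.9, 3.1, 4.2]
finger_gap: 0.403
grip_force: 59.4
t(xyz) [0.007 0.015 1.373]
w [ 0.003 -0.04   0.007]
w [ 6.3000e-02  4.0000e-03 -1.7993e+01]
now [0.3875 0.1915 0.1032]
```

```bash
python3 -m inch '[{"wx":0,"wy":0,"wz":0,"tx":0.05,"ty":0,"tz":0.5,"gripper":0.3},{"wx":0,"wy":0,"wz":0,"tx":0.06,"ty":0,"tz":0.9,"gripper":0.3},{"wx":0,"wy":0,"wz":0,"tx":0.06,"ty":0,"tz":1.2,"gripper":0.3},{"wx":0,"wy":0,"wz":0,"tx":0.06,"ty":0,"tz":1.35,"gripper":0.3},{"wx":0,"wy":0,"wz":0,"tx":0.06,"ty":0,"tz":1.4,"gripper":0.3},{"wx":0,"wy":0,"wz":0,"tx":0.06,"ty":0,"tz":1.4,"gripper":0.3}]'
```

```text
t: 45.75
ee_pos: [0.3823, 0.1914, 0.0592]
tcp_rot: [-0.007, -0.012, 1.0, 0.001]
wrist_force: [-5.9, 4.8, -7.3]
finger_gap: 0.406
grip_force: 58.9
```

```bash
python3 -m inch '[{"wx":0,"wy":0,"wz":0,"tx":0,"ty":0,"tz":0,"gripper":0.7},{"wx":0,"wy":0,"wz":0,"tx":0,"ty":0,"tz":0,"gripper":0.7},{"wx":0,"wy":0,"wz":0,"tx":0,"ty":0,"tz":0,"gripper":0.7},{"wx":0,"wy":0,"wz":0,"tx":0,"ty":0,"tz":-1.5,"gripper":0.7},{"wx":0,"wy":0,"wz":0,"tx":0,"ty":0,"tz":-2.5,"gripper":0.1},{"wx":0,"wy":0,"wz":0,"tx":0,"ty":0,"tz":-2.5,"gripper":0.1},{"wx":0,"wy":0,"wz":0,"tx":0,"ty":0,"tz":-2.5,"gripper":0.1},{"wx":0,"wy":0,"wz":0,"tx":0,"ty":0,"tz":-2.5,"gripper":0.1}]'; python3 - <<'E'
from h import *
s=shot('side','s8.png');P=cloud(s);k=(P[:,:,2]>.06)&(P[:,:,2]<.12)&(P[:,:,0]>.42)&(P[:,:,0]<.57)&(abs(P[:,:,1]-.22)<.06)
q=P[k];A=np.c_[q[:,0]-.571,np.ones(len(q))];print('slope,z@hinge',np.linalg.lstsq(A,q[:,2],rcond=None)[0],len(q))
cv2.imwrite('pics/c8.png',cv2.resize(s['color'][190:320,170:330,::-1],None,fx=4,fy=4))
go([.386,.192,.1],CA+np.pi/2)
E
```

```text
t: 46.75
ee_pos: [0.3886, 0.1912, 0.1357]
tcp_rot: [-0.002, -0.011, 1.0, -0.001]
wrist_force: [-0.1, -0.0, 1.1]
finger_gap: 0.1
grip_force: 0.0
slope,z@hinge [-0.00201623  0.08063028] 1694
t(xyz) [0.083 0.029 1.191]
w [-0.005 -0.025  0.002]
w [ 3.9000e-02 -8.0000e-03 -1.7998e+01]
now [0.3887 0.1912 0.1357]
```

View pics/c8.png

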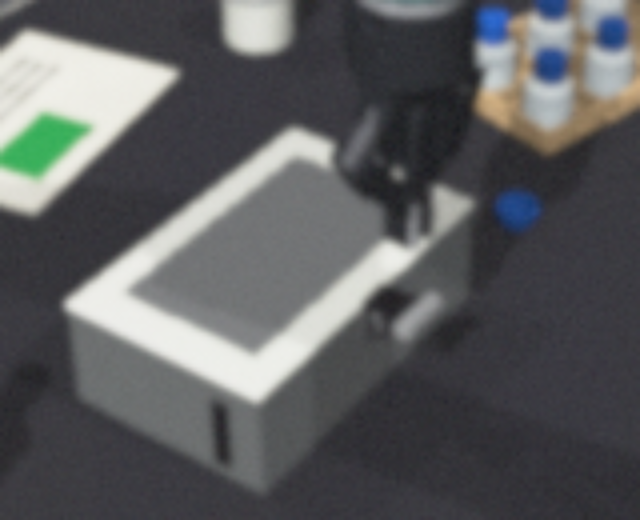

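The lid lies flat (slope 0.002) with the bar at crop (408,315). Press it once more with shut fingers to be sure it's home.

```bash
python3 -m inch '[{"wx":0,"wy":0,"wz":0,"tx":0.06,"ty":0.02,"tz":0.8,"gripper":0},{"wx":0,"wy":0,"wz":0,"tx":0.06,"ty":0.02,"tz":1.45,"gripper":0},{"wx":0,"wy":0,"wz":0,"tx":0.06,"ty":0.02,"tz":1.6,"gripper":0},{"wx":0,"wy":0,"wz":0,"tx":0.06,"ty":0.02,"tz":1.7,"gripper":0},{"wx":0,"wy":0,"wz":0,"tx":0.06,"ty":0.02,"tz":1.75,"gripper":0}]'
```

```text
t: 47.42
ee_pos: [0.3879, 0.1922, 0.0851]
tcp_rot: [-0.001, -0.012, 1.0, -0.0]
wrist_force: [-2.5, -1.2, 9.2]
finger_gap: -0.003
grip_force: 4.4
```

```bash
python3 -m inch '[{"wx":0,"wy":0,"wz":0,"tx":0,"ty":0,"tz":0.06,"gripper":0},{"wx":0,"wy":0,"wz":0,"tx":0,"ty":0,"tz":0.1,"gripper":0}]'; python3 -m inch '[{"wx":0,"wy":0,"wz":0,"tx":0,"ty":0,"tz":-1,"gripper":0},{"wx":0,"wy":0,"wz":0,"tx":0,"ty":0,"tz":-3,"gripper":0},{"wx":0,"wy":0,"wz":0,"tx":0,"ty":0,"tz":-5,"gripper":0},{"wx":0,"wy":0,"wz":0,"tx":0,"ty":-3,"tz":-6,"gripper":0},{"wx":0,"wy":0,"wz":0,"tx":0,"ty":-5,"tz":-6,"gripper":0},{"wx":0,"wy":0,"wz":0,"tx":0,"ty":-5,"tz":-6,"gripper":0},{"wx":0,"wy":0,"wz":0,"tx":0,"ty":-5,"tz":-6,"gripper":0},{"wx":0,"wy":0,"wz":0,"tx":0,"ty":-5,"tz":-6,"gripper":0}]'; python3 - <<'E'
from h import *
s=shot('side','s9.png');P=cloud(s);k=(P[:,:,2]>.06)&(P[:,:,2]<.12)&(P[:,:,0]>.42)&(P[:,:,0]<.57)&(abs(P[:,:,1]-.2)<.09)
q=P[k];A=np.c_[q[:,0]-.571,np.ones(len(q))];print('slope,z@hinge',np.linalg.lstsq(A,q[:,2],rcond=None)[0],len(q))
E
```

```text
t: 47.68
ee_pos: [0.3881, 0.1923, 0.0845]
tcp_rot: [-0.001, -0.012, 1.0, -0.0]
wrist_force: [-9.1, -2.7, 26.8]
finger_gap: -0.001
grip_force: 13.3
t: 48.68
ee_pos: [0.3917, 0.0426, 0.2617]
tcp_rot: [-0.001, -0.012, 1.0, 0.0]
wrist_force: [-0.1, -0.1, -0.3]
finger_gap: 0.004
grip_force: 0.0
slope,z@hinge [-0.00214609  0.08053998] 2491
```

View pics/s9.png

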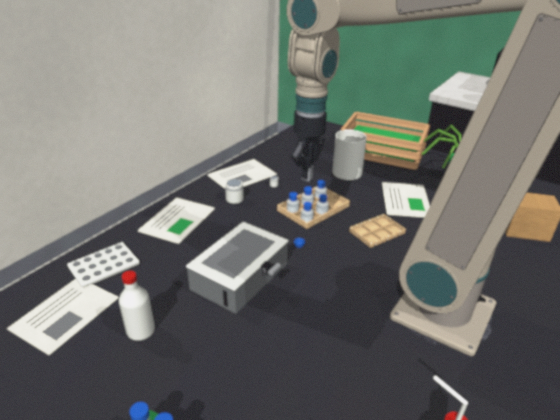

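Case shut (240,262), five pots in the tray (313,203), bystanders in place, robot clear. Handing in.

```bash
python3 -c "
from station import bot
print(bot.close_job())"
```

```text
the job is handed in; nothing more can be done
None
```

The job is handed in: all five pots stand upright in the larger tray, one to a compartment. The magnifier is in the case, and the lid is pressed fully shut, reading flat after a firm (about 27 N) press on the bar.

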